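# Clear the checked cover plates off the surface plate

## Robot

A 7-joint arm with a two-finger parallel gripper is mounted at the origin on the work surface. World frame = base frame: x ahead of the robot, y to its left, z up, the work surface at z = 0. Lengths are in m, angles in rad, forces in N, time in s.
With the tool pointing down it reaches from about 0.4 to 0.85 m from the base axis. Payload 10.4 kg.
Tool frame: the origin (TCP) lies between the finger pads; the fingertips stand 19 mm ahead of it and the grasp point (between the pads) is the TCP; x points along the fingers, y is the direction in which the jaws open and shut, and the axes are right-handed (so a half turn about x gives the same grasp; the last joint's range is limited). The gripper opens to 87 mm and grips with 3 to 60 N. Pads are 19 mm wide; open, the fingers measure 117 mm over their backs; the gripper's body (75 mm by 190 mm) begins 51 mm behind the grasp point.
Start: joints at [-1.358, 0.332, -0.065, 1.46, 0.022, 1.35, -0.088], TCP at [0.146, 0.608, 0.221] pointing down, gripper open.
Joint ranges: [-2.6, 2.6], [-0.5, 2.12], [-1.47, 1.34], [0.16, 2.42], [-1.27, 4.41], [0.06, 2.06], [-2.6, 2.6]. Speed limits (rad/s): [2.22, 2.22, 2.79, 2.79, 3.14, 3.14, 3.14].

## Interface

Orientations are given as a unit quaternion [x, y, z, w].
In Python, from bench import r gives the robot as it stands.
- The arm moves only by the tool drive_tool, never from a script. Its argument "motion" is a list of rows, each a list of 4 numbers: the shift along the tool's x, y, z in cm, then the turn about the tool's x in units of 5 degrees (1.0 is 5 degrees). In form: [[tx, ty, tz, twist], ...]. A call has 1 to 20 rows; each row is the pose to reach, as a shift and turn from the pose commanded when the call began, along the tool's axes at that moment; what a row does not reach only later rows make up. A row lasts 1/12 s, in which the tool goes at most 41.7 mm and 7.16 degrees, less where a joint would pass 70% of its speed; a pose out of reach is approached as far as the arm can. A call with a gripper value outside its range is refused whole. "grip" is the closure in counts, from 0 (fully open) to 255 (shut), set as the call begins (left out, the last holds). The fingers move at their own pace and stop on an object; "force" is the grip in N (left out, the last holds). Time passes only in rows, so rows that repeat a pose let the fingers close. It gives the time, the measured TCP pose, the force and the opening at its end, in the units of the state.
- r.read_state(): the state, without advancing time (a new reading comes with each control period).
- r.camera(name): name is "side" or "top"; returns the picture (400x640x3 uint8, red, green, blue); there is no depth.
- r.calibration(name): a dict with "fx", "fy", "cx", "cy" (pixels), "xyz" and "orientation" of the camera in the world. Camera axes: x right, y up, looking along -z (the intrinsics and any distortion apply to the point x, -y, -z); pixel columns grow to the right and rows downward; lengths in m; the calibration is good to about 2 mm. A picture is of the moment at which its call begins. calibration takes no time and is no camera call.
- r.close_job(): hands the job in, once; it reports no verdict.
The state is a dict: "time": time; "joint_positions": joint angles; "joint_vel": joint speeds; "joint_torque": joint torques, N m; "ee_pos": TCP position; "eef_rot": TCP orientation; "ft_force": force on the tool from outside, world axes, zero at the start; "torque": the same for the moment, N m; "width": finger opening in m.
Only numpy, scipy, OpenCV 4.12 (cv2) and the standard library are available. Lean on these libraries where they do the work, as an engineer would, in place of code of your own. Each camera call takes 0.05 s, during which the arm holds its last target.

## Task

The thin steel covers on the granite surface plate have been checked for flatness. Swing the lamp well clear of the granite plate, put every cover flat into the parts tray (laid down, not dropped, and none of them let fall on the bench), and then swing the lamp back over the middle of the empty granite plate for the next batch. Leave the dial indicator and the steel block on the granite, and the pump motor and jar on the bench, where they are.

Things in the scene. Friction and masses are not known exactly. Their poses are not given: they have to be found in the camera images.
- granite_top (a point): black granite surface plate, 250 x 250 mm, its polished top 50 mm above the bench, standing fixed on the bench. Origin: centre of its top face; x and y run along its sides (x roughly away from the robot, y to the robot's left), so the edge nearest the robot is at its x = -125 mm. The steel covers slide easily on it (friction about 0.3)
- cover_a_mid (a point): flat steel cover plate, 130 x 54 x 2 mm (x long, y wide, z thick), about 109 g, small screw holes at the corners, lying flat on the granite plate with its long side roughly along the plate's x. Too thin for the fingers to grip while it lies flat on something; it can be gripped across its 54 mm width where it overhangs an edge. Origin: its centre, half-way through the thickness. May be absent
- cover_b_mid (a point): flat steel cover plate, 130 x 46 x 2 mm (x long, y wide, z thick), about 93 g, small screw holes at the corners, lying flat on the granite plate with its long side roughly along the plate's x. Too thin for the fingers to grip while it lies flat on something; it can be gripped across its 46 mm width where it overhangs an edge. Origin: its centre, half-way through the thickness. May be absent
- cover_c_mid (a point): flat steel cover plate, 130 x 38 x 2 mm (x long, y wide, z thick), about 77 g, small screw holes at the corners, lying flat on the granite plate with its long side roughly along the plate's x. Too thin for the fingers to grip while it lies flat on something; it can be gripped across its 38 mm width where it overhangs an edge. Origin: its centre, half-way through the thickness. May be absent
- tray: loose grey plastic parts tray on the bench at the robot's left, 220 x 280 x 34 mm outside (x, y, z), walls and floor 5 mm thick, open at the top, 0.7 kg. Origin: centre of its underside, on the bench
- lamp_grip (a point): grip knob on top of the bench lamp's head: upright grey cylinder 24 mm in diameter from 294 to 336 mm above the bench, straight above the centre of the black conical shade (128 mm wide, its lower rim 206 mm above the bench). Origin: on the knob's axis, 320 mm above the bench. It is taken, or pushed sideways, from above and swings with the lamp arm
- lamp_hinge (a point): top of the lamp's upright post, on the vertical axis about which the lamp arm swings, 285 mm above the bench. The arm is a level black bar (14 mm wide, top 295 mm above the bench), 320 mm from the axis to the lamp head
- lamp_arm (a joint): swing of the lamp arm (rad): 0 with the arm pointing from the post towards the robot's side (the lamp foot's own -x), clear of the granite plate; grows as the head swings to the robot's left, over the granite plate (about 0.8 to 1.4). Range -0.5 to 1.75. Stiff hinge (0.45 N m, about 1.5 N at the knob): stays where it is left
- indicator: dial indicator on a small iron stand (base 42 x 52 mm, 113 mm tall), standing on the far part of the granite plate; origin under its base. Leave it alone
- gauge_block: plain steel block 30 x 75 x 25 mm (x, y, z) lying on the far part of the granite plate; origin under its centre. Leave it alone
- pump_motor: small pump motor, steel can and white gearbox, 112 mm long, 48 mm tall, on the bench at the right; origin under its centre. Leave it alone
- screw_jar: glass jar with a steel cap, 64 mm in diameter, 75 mm tall, on the bench at the right of the granite plate; origin under its centre. Leave it alone

How it is judged:
By the outcome, as a careful person would: the job done as asked, in the order asked, and still so for the second after the job is handed in, with the robot touching nothing.
Of cover_a, cover_b, cover_c only 2 to 3 are there at a start; the rules pass over those that are not, and their reading is None.
At some moment in a run one of tray may be knocked a few centimetres aside while the robot is not near it.
It also fails if it takes over 210 s, if anything falls off the work surface, if the arm or the gripper's body presses on something with over 40 N, if the wrist force passes 120 N, or if a joint passes its speed limit or range.

## Working session

There is one attempt and no reset: what is moved stays moved. The work goes in short steps, Python scripts to look and compute and a tool call to move; the robot and the scene stay as the last step left them, time stands still between calls to the robot, and variables do not carry over. Pictures are saved under pics/ and viewed, and the job is handed in when it is done.

Besides the shell and the picture viewer there is one more tool, called after "Request:" by a JSON object that holds its "op" and its "data". drive_tool: Moves the arm, as the interface text tells. Its arguments: {"type":"object","properties":{"motion":{"type":"array","items":{"type":"array","items":{"type":"number"}}},"grip":{"type":"number"},"force":{"type":"number"}},"required":["motion"]}

```bash
ls; mkdir -p pics; cat > h.py <<'E'
import numpy as np, cv2
from scipy.spatial.transform import Rotation as R
from bench import r
def snap(n,f):
    im=np.array(r.camera(n)); cv2.imwrite('pics/'+f,im[:,:,::-1]); return im
def ray(n,u,v):
    c=r.calibration(n); d=np.array([(u-c['cx'])/c['fx'],-(v-c['cy'])/c['fy'],-1.])
    return np.array(c['xyz']),R.from_quat(c['orientation']).apply(d)
def onz(n,u,v,z):
    o,d=ray(n,u,v); return o+d*(z-o[2])/d[2]
def proj(n,p):
    c=r.calibration(n); q=R.from_quat(c['orientation']).inv().apply(np.array(p)-np.array(c['xyz']))
    return c['cx']+c['fx']*q[0]/-q[2], c['cy']-c['fy']*q[1]/-q[2]
def rel(p):
    s=r.read_state(); return R.from_quat(s['eef_rot']).inv().apply(np.array(p)-np.array(s['ee_pos']))*100
E
python3 - <<'E'
from h import *
for n in('side','top'): print(n,r.calibration(n)); snap(n,n+'0.png')
s=r.read_state(); print(s); print(R.from_quat(s['eef_rot']).as_matrix())
E
```

```text
pics
side {'fx': 465.2082241005219, 'fy': 465.2082241005219, 'cx': 317.9170231070283, 'cy': 198.18525059024805, 'xyz': array([-0.11087114, -0.70365484,  1.10517879]), 'orientation': array([ 0.36093823, -0.15178423, -0.35894807,  0.84725523])}
top {'fx': 382.94538382521324, 'fy': 382.94538382521324, 'cx': 323.00380020658633, 'cy': 205.7996392295565, 'xyz': array([ 0.4643766 , -0.02750302,  1.13121014]), 'orientation': array([-0.05477185,  0.04477657,  0.70779622, -0.70286529])}
{'time': 0.1, 'joint_positions': array([-1.35762639,  0.33280107, -0.06469118,  1.46084147,  0.02161153,
        1.34989407, -0.08846647]), 'joint_vel': array([ 2.54597055e-04, -2.21059498e-03,  3.30191430e-05, -2.87450236e-03,
        2.03372425e-03,  7.13002466e-05, -1.93623520e-03]), 'joint_torque': array([ 1.94689084e-03, -6.24538636e+01,  2.50347907e-02, -3.90723324e+01,
       -6.13676920e-02,  3.64152063e-02,  5.56157454e-05]), 'ee_pos': array([0.14592755, 0.60737643, 0.2203458 ]), 'eef_rot': array([ 0.08270748,  0.70222828, -0.08358842,  0.7021737 ]), 'ft_force': array([0.09838054, 0.9078822 , 0.35101936]), 'torque': array([ 0.01753067, -0.01550715,  0.01697549]), 'width': 0.0870227043803122}
[[-2.23147004e-04  2.33546231e-01  9.72345673e-01]
 [-1.22811514e-03  9.72344900e-01 -2.33546327e-01]
 [-9.99999221e-01 -1.24626760e-03  6.98458095e-05]]
```

View pics/side0.png

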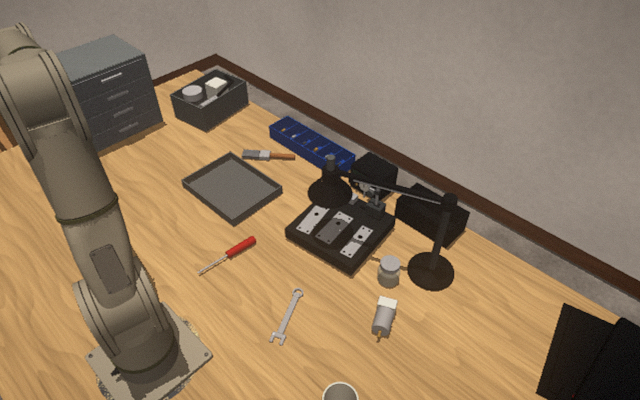

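View pics/top0.png

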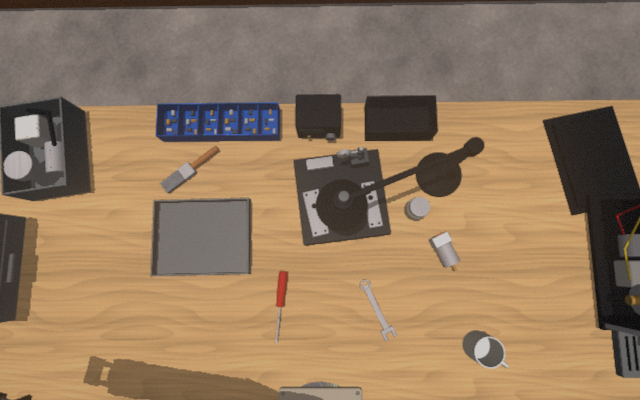

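```bash
python3 - <<'E'
from h import *
top=cv2.imread('pics/top0.png'); cv2.imwrite('pics/topz.png',cv2.resize(top[130:290,140:500],(800,356),interpolation=cv2.INTER_CUBIC))
sd=cv2.imread('pics/side0.png'); cv2.imwrite('pics/sidez.png',cv2.resize(sd[140:300,170:470],None,fx=2.66,fy=2.66,interpolation=cv2.INTER_CUBIC))
def P(l,n,u,v,z): print(l,onz(n,u,v,z).round(3))
P('knob top','top',344,197,.336);P('knob side','side',331,156,.336)
P('hinge','top',474,145,.285);P('hinge s','side',450,198,.285); P('foot','top',439,174,.01)
for c in((294,157),(382,150),(390,235),(304,244)):P('gran','top',*c,.05)
for c in((153,200),(251,198),(251,274),(152,276)):P('tray','top',*c,.034)
P('motor','top',445,250,.03);P('jar','top',418,208,.075)
E
```

```text
knob top [ 0.596 -0.061  0.336]
knob side [ 0.601 -0.059  0.336]
hinge [ 0.721 -0.359  0.285]
hinge s [ 0.734 -0.35   0.285]
foot [ 0.716 -0.358  0.01 ]
gran [0.762 0.071 0.05 ]
gran [ 0.78  -0.185  0.05 ]
gran [ 0.533 -0.201  0.05 ]
gran [0.51  0.041 0.05 ]
tray [0.641 0.484 0.034]
tray [0.645 0.197 0.034]
tray [0.427 0.193 0.034]
tray [0.423 0.474 0.034]
motor [ 0.491 -0.359  0.03 ]
jar [ 0.606 -0.276  0.075]
```

View pics/topz.png

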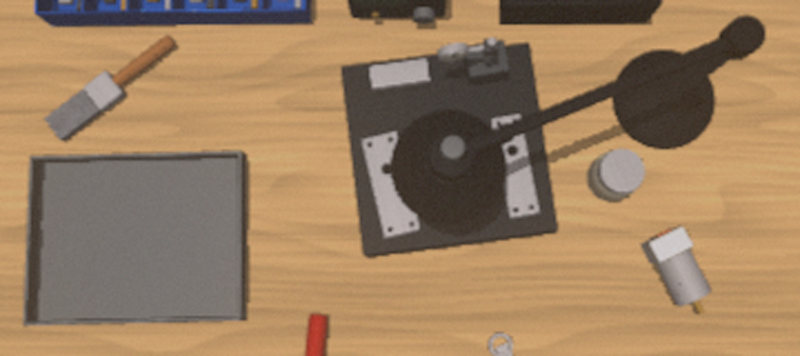

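View pics/sidez.png

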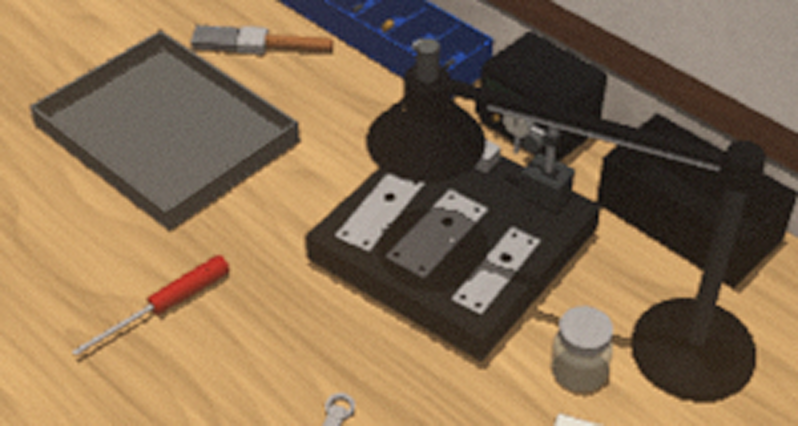

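Request:
{"op": "drive_tool", "data": {"motion": [[-3,0,0,0],[-6,-1,1,0],[-10,-3,3,0],[-14,-5,6,0],[-17,-8,9,0],[-20,-11,12,0],[-20,-14,15,0],[-20,-17,18,0],[-20,-20,21,0],[-20,-23,25,0],[-20,-26,28,0],[-20,-29,31,0],[-20,-32,35,0],[-20,-35,38,0],[-20,-38,42,0],[-20,-41,45,0],[-20,-44,48,0],[-20,-47,52,0],[-20,-50,55,0],[-20,-51.5,56.5,0]], "grip": 100, "force": 15}}

```text
time: 1.77
ee_pos: [0.5464, 0.0171, 0.421]
eef_rot: [0.083, 0.702, -0.083, 0.702]
ft_force: [0.1, 0.1, -0.7]
width: 0.0527
```

```bash
python3 - <<'E'
from h import *
s=r.read_state(); print(s['ee_pos'],s['eef_rot'],s['width'],s['time']); print(rel([.598,-.06,.322])); print(R.from_quat(s['eef_rot']).as_matrix().round(3)); snap('side','side1.png')
E
```

```text
[0.54639335 0.01707638 0.42102029] [ 0.08299218  0.70213523 -0.08286808  0.70231852] 0.05266847339975078 1.7667
[ 9.90235446 -6.29548988  6.81179292]
[[ 0.     0.233  0.972]
 [ 0.     0.972 -0.233]
 [-1.     0.     0.   ]]
```

View pics/side1.png

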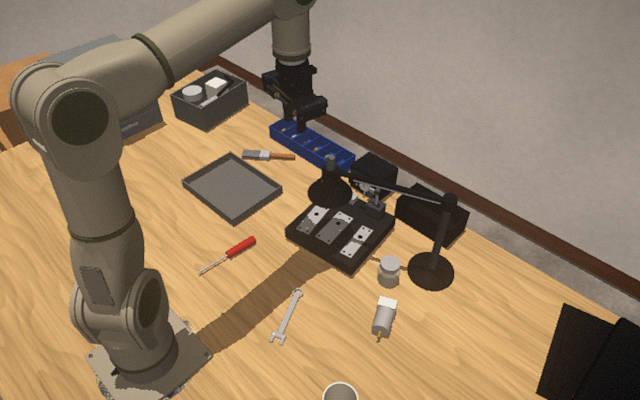

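Request:
{"op": "drive_tool", "data": {"motion": [[0,-1,1,0],[0,-1,1,0],[0,-1,1,0],[0,-1,1,0]]}}

```text
time: 2.15
ee_pos: [0.5528, 0.0079, 0.4209]
eef_rot: [0.083, 0.702, -0.083, 0.702]
ft_force: [0.0, 0.6, -0.1]
width: 0.0528
```

```bash
python3 - <<'E'
from h import *
s=r.read_state(); print(s['ee_pos'],s['width'],s['time']); print(rel([.598,-.06,.322]));snap('top','top2.png')
for n,z in(('top',.336),):
  print(proj(n,[.598,-.06,.336]))
E
```

```text
[0.55278617 0.00787752 0.42088436] 0.05276491469315042 2.15
[ 9.8833859  -5.55424083  5.98053077]
(np.float64(343.5867901295527), np.float64(195.85360885359808))
```

View pics/top2.png

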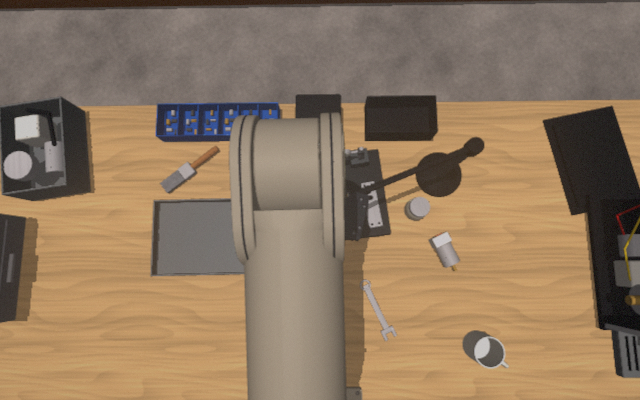

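Request:
{"op": "drive_tool", "data": {"motion": [[0,-2,2,0],[0,-4,4,0],[0,-5.6,6,0],[0,-5.6,6,0],[0,-5.6,6,0],[2,-5.6,6,0],[4,-5.6,6,0],[6,-5.6,6,0],[7,-5.6,6,0],[7,-5.6,6,0]]}}

```text
time: 3.03
ee_pos: [0.5974, -0.0597, 0.3493]
eef_rot: [0.083, 0.703, -0.082, 0.701]
ft_force: [-0.2, 0.7, -0.6]
width: 0.0531
```

```bash
python3 - <<'E'
from h import *
s=r.read_state(); print(s['ee_pos'],s['width'],s['time']); print(rel([.598,-.06,.322]));im=snap('side','side3.png')
cv2.imwrite('pics/side3z.png',cv2.resize(im[60:260,230:480,::-1],None,fx=3,fy=3,interpolation=cv2.INTER_CUBIC))
E
```

```text
[ 0.59737569 -0.05968171  0.3493076 ] 0.053089279775452636 3.0333
[ 2.73052967 -0.01788855  0.07648958]
```

View pics/side3z.png

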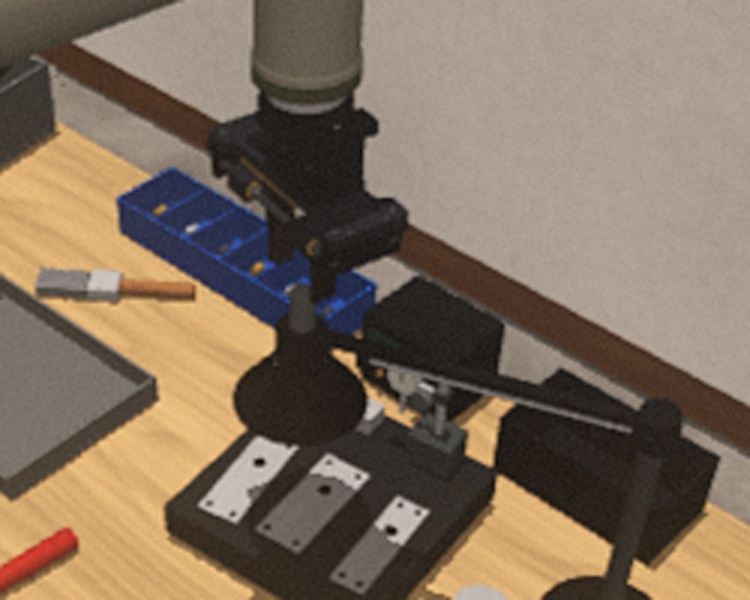

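Request:
{"op": "drive_tool", "data": {"motion": [[1,0,0,0],[2,0,0,0],[2.6,0,0,0],[2.6,0,0,0]]}}

```text
time: 3.42
ee_pos: [0.5979, -0.0615, 0.3235]
eef_rot: [0.083, 0.703, -0.083, 0.702]
ft_force: [-0.1, 0.4, -0.4]
width: 0.0529
```

Request:
{"op": "drive_tool", "data": {"motion": [[0,0,0,0],[0,0,0,0],[0,0,0,0],[0,0,0,0],[0,0,0,0],[0,0,0,0],[0,0,0,0],[0,0,0,0]], "grip": 255, "force": 12}}

```text
time: 4.08
ee_pos: [0.5984, -0.0599, 0.3252]
eef_rot: [0.083, 0.702, -0.082, 0.702]
ft_force: [-1.8, 5.5, 1.7]
width: 0.0235
```

```bash
python3 - <<'E'
from h import *
s=r.read_state(); print(s['ee_pos'],s['ft_force'])
h=np.array([.724,-.3555]);p=s['ee_pos'][:2];d=p-h;print(np.hypot(*d))
th0=np.arctan2(d[1],-d[0]);print(th0)
M=R.from_quat(s['eef_rot']).as_matrix()
for k in range(1,25):
  a=-k*.05; c,sn=np.cos(-a),np.sin(-a)  # head swings to smaller angle: ccw by -a
  q=h+np.array([c*d[0]-sn*d[1],sn*d[0]+c*d[1]])
  v=M.T@np.array([*(q-p),0]); print(k,q.round(3),(v*100).round(1))
E
```

```text
[ 0.59841209 -0.05986334  0.32522838] [-1.84989961  5.50300247  1.71761086]
0.3212061029648836
1.169090926445227
1 [ 0.584 -0.067] [-0.  -1.  -1.3]
2 [ 0.57  -0.074] [-0.  -2.  -2.5]
3 [ 0.556 -0.082] [-0.  -3.1 -3.6]
4 [ 0.542 -0.091] [-0.  -4.3 -4.8]
5 [ 0.529 -0.1  ] [-0.  -5.5 -5.8]
6 [ 0.517 -0.11 ] [-0.  -6.8 -6.8]
7 [ 0.505 -0.121] [-0.  -8.1 -7.7]
8 [ 0.493 -0.132] [-0.  -9.5 -8.6]
9 [ 0.482 -0.144] [ -0.  -10.9  -9.3]
10 [ 0.472 -0.156] [ -0.  -12.3 -10.1]
11 [ 0.462 -0.169] [ -0.  -13.8 -10.7]
12 [ 0.453 -0.182] [ -0.  -15.3 -11.3]
13 [ 0.445 -0.196] [ -0.  -16.8 -11.8]
14 [ 0.437 -0.21 ] [ -0.  -18.4 -12.2]
15 [ 0.431 -0.225] [ -0.  -19.9 -12.5]
16 [ 0.424 -0.24 ] [ -0.  -21.5 -12.8]
17 [ 0.419 -0.255] [ -0.  -23.1 -12.9]
18 [ 0.414 -0.27 ] [ -0.  -24.7 -13. ]
19 [ 0.41  -0.286] [ -0.  -26.3 -13.1]
20 [ 0.407 -0.301] [ -0.1 -27.9 -13. ]
21 [ 0.405 -0.317] [ -0.1 -29.5 -12.8]
22 [ 0.404 -0.333] [ -0.1 -31.1 -12.6]
23 [ 0.403 -0.349] [ -0.1 -32.7 -12.3]
24 [ 0.403 -0.365] [ -0.1 -34.3 -11.9]
```

Request:
{"op": "drive_tool", "data": {"motion": [[0,-0.5,-0.65,0],[0,-1,-1.3,0],[0,-2,-2.5,0],[0,-3.1,-3.6,0],[0,-4.3,-4.8,0],[0,-5.5,-5.8,0],[0,-6.8,-6.8,0],[0,-8.1,-7.7,0],[0,-9.5,-8.6,0],[0,-10.9,-9.3,0],[0,-12.3,-10.1,0],[0,-13.8,-10.7,0],[0,-15.3,-11.3,0],[0,-16.8,-11.8,0],[0,-18.4,-12.2,0],[0,-19.9,-12.5,0],[0,-21.5,-12.8,0],[0,-22.3,-12.85,0],[0,-23.1,-12.9,0],[0,-23.1,-12.9,0]]}}

```text
time: 5.75
ee_pos: [0.4176, -0.2575, 0.325]
eef_rot: [0.084, 0.703, -0.084, 0.702]
ft_force: [-7.3, 1.6, 3.8]
width: 0.0233
```

```bash
python3 - <<'E'
from h import *
s=r.read_state(); print(s['ee_pos'],s['ft_force'],s['width'],s['joint_positions'].round(2))
h=np.array([.724,-.3555]);p=s['ee_pos'][:2];d=p-h;print(np.hypot(*d))
th0=np.arctan2(d[1],-d[0]);print(th0)
M=R.from_quat(s['eef_rot']).as_matrix()
for k in range(1,10):
  a=-k*.05; c,sn=np.cos(-a),np.sin(-a)
  q=h+np.array([c*d[0]-sn*d[1],sn*d[0]+c*d[1]])
  v=M.T@np.array([*(q-p),0]); print(k,q.round(3),(v*100).round(1))
E
```

```text
[ 0.41759624 -0.25751533  0.32504272] [-7.30931695  1.57324847  3.7953071 ] 0.02333989379280372 [-0.39 -0.06  0.83  1.66  0.04  1.52  1.77]
0.32168970046981477
0.3095118905830226
1 [ 0.413 -0.273] [-0.  -1.6 -0.1]
2 [ 0.409 -0.289] [-0.  -3.2 -0.1]
3 [ 0.406 -0.304] [-0.  -4.8  0. ]
4 [ 0.404 -0.32 ] [-0.  -6.4  0.2]
5 [ 0.403 -0.336] [-0.  -8.   0.4]
6 [ 0.402 -0.352] [-0.  -9.6  0.8]
7 [ 0.403 -0.369] [ -0.  -11.1   1.2]
8 [ 0.404 -0.385] [ -0.  -12.7   1.6]
9 [ 0.405 -0.401] [ -0.  -14.2   2.2]
```

Request:
{"op": "drive_tool", "data": {"motion": [[0,-0.8,0,0],[0,-1.6,-0.1,0],[0,-3.2,-0.1,0],[0,-4.8,0,0],[0,-6.4,0.2,0],[0,-7.2,0.3,0],[0,-8,0.4,0],[0,-8.8,0.6,0],[0,-9.2,0.7,0],[0,-9.2,0.7,0],[0,-9.2,0.7,0]]}}

```text
time: 6.67
ee_pos: [0.4042, -0.3477, 0.3251]
eef_rot: [0.083, 0.702, -0.084, 0.702]
ft_force: [-2.7, -0.8, 2.2]
width: 0.023
```

Request:
{"op": "drive_tool", "data": {"motion": [[0,0,0,0],[0,0,0,0],[0,0,0,0],[0,0,0,0],[0,0,0,0],[-2,0,0,0],[-4,0,0,0],[-6,0,0,0],[-9,0,0,0],[-12,0,0,0],[-12,0,0,0]], "grip": 100}}

```text
time: 7.58
ee_pos: [0.4052, -0.3479, 0.4497]
eef_rot: [0.082, 0.7, -0.084, 0.704]
ft_force: [-0.1, 0.3, 0.1]
width: 0.0526
```

```bash
python3 - <<'E'
from h import *
s=r.read_state(); print(s['ee_pos'],s['ft_force'],s['width'],s['joint_positions'].round(2))
snap('side','side4.png');snap('top','top4.png')
E
```

```text
[ 0.40518709 -0.34793398  0.44974063] [-0.08490982  0.33495738  0.14411147] 0.052646092822880984 [-0.23  0.13  0.99  1.29 -0.12  1.77  2.07]
```

View pics/side4.png

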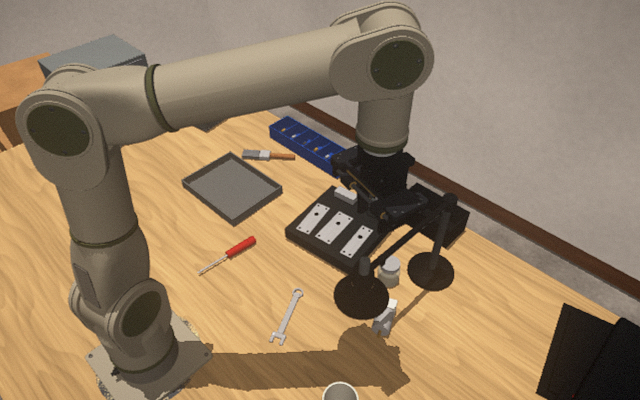

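View pics/top4.png

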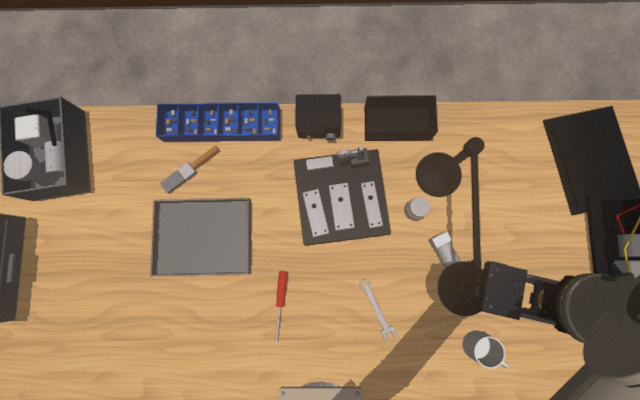

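```bash
cat >> h.py <<'E'
def covers(im,n='top',box=(285,395,178,248),z=.052,thr=110):
    x0,x1,y0,y1=box
    g=cv2.cvtColor(im,cv2.COLOR_RGB2HSV); m=((g[:,:,2]>thr)&(g[:,:,1]<60)).astype(np.uint8)
    k=np.zeros_like(m); k[y0:y1,x0:x1]=m[y0:y1,x0:x1]
    k=cv2.morphologyEx(k,cv2.MORPH_CLOSE,np.ones((5,5)))
    cs,_=cv2.findContours(k,cv2.RETR_EXTERNAL,cv2.CHAIN_APPROX_NONE); out=[]
    for c in cs:
        if cv2.contourArea(c)<150: continue
        w=np.array([onz(n,u,v,z)[:2] for u,v in c[:,0]+0.0])
        (cx,cy),(a,b),t=cv2.minAreaRect((w*1000).astype(np.float32))
        if a<b: a,b,t=b,a,t+90
        t=(t+90)%180-90
        out.append((cx,cy,a,b,t)); print('centre %.0f %.0f  L %.0f W %.0f yaw %.1f'%out[-1])
    return out
E
python3 - <<'E'
from h import *
im=cv2.imread('pics/top4.png')[:,:,::-1]; covers(im)
cv2.imwrite('pics/top4z.png',cv2.resize(im[130:290,140:500,::-1],(800,356),interpolation=cv2.INTER_CUBIC))
im=cv2.imread('pics/side4.png')[:,:,::-1]; covers(im,'side',(280,400,190,275))
E
```

```text
centre 599 10  L 133 W 49 yaw 13.4
centre 617 -64  L 132 W 57 yaw 7.8
centre 622 -150  L 132 W 40 yaw 9.7
centre 618 -283  L 77 W 45 yaw 17.6
centre 622 -150  L 132 W 39 yaw 9.9
centre 609 -30  L 134 W 132 yaw 12.7
```

View pics/top4z.png

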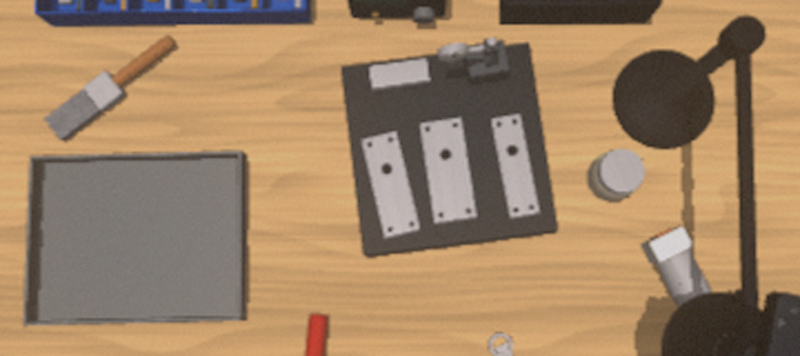

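Request:
{"op": "drive_tool", "data": {"motion": [[0,1,0.7,0],[0,3,2,-0.5],[0,5.5,3.5,-1],[0,8,5,-1.5],[2,10,6.5,-2],[4,12,8,-2.5],[6,14,9.5,-3],[8,16,11,-3.5],[10,18,12,-4],[13,20,13,-4.5],[16,22,14.5,-4.7],[19,23.9,15.5,-4.7],[22,23.9,15.5,-4.7],[25,23.9,15.5,-4.7],[28,23.9,15.5,-4.7],[30,23.9,15.5,-4.7],[32,23.9,15.5,-4.7],[32,23.9,15.5,-4.7],[32,23.9,15.5,-4.7]], "grip": 255, "force": 30}}

```text
time: 9.27
ee_pos: [0.6111, -0.1482, 0.1236]
eef_rot: [-0.063, 0.705, 0.063, 0.703]
ft_force: [0.4, -0.1, 1.0]
width: 0.0007
```

```bash
cat >> h.py <<'E'
def st():
    s=r.read_state(); M=R.from_quat(s['eef_rot']).as_matrix()
    print('t %.2f'%s['time'],s['ee_pos'].round(4),'ytyaw %.1f'%np.degrees(np.arctan2(M[1,1],M[0,1])),'tilt',M[:2,0].round(3),s['ft_force'].round(1),'w %.4f'%s['width'],s['joint_positions'].round(2)); return s
E
python3 - <<'E'
from h import *
st(); print(rel([.612,-.152,.071]).round(2)); im=snap('side','side5.png')
cv2.imwrite('pics/z5.png',cv2.resize(im[120:320,250:500,::-1],None,fx=3,fy=3))
E
```

```text
t 9.27 [ 0.6111 -0.1482  0.1236] ytyaw 100.2 tilt [-0.003  0.001] [ 0.4 -0.1  1. ] w 0.0007 [-0.37  0.49  0.72  1.6  -0.34  1.19  2.16]
[ 5.26 -0.4   0.04]
```

View pics/z5.png

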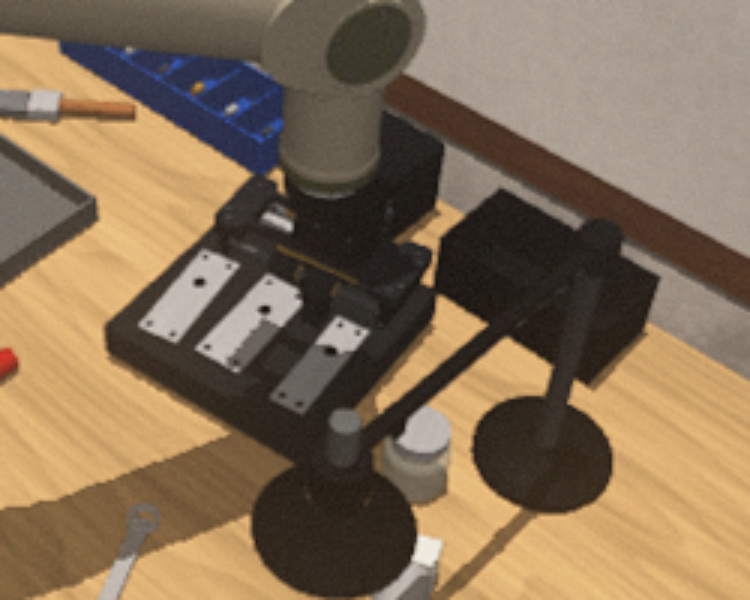

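Request:
{"op": "drive_tool", "data": {"motion": [[1,-0.2,0,0],[2,-0.4,0,0],[3,-0.4,0,0],[4,-0.4,0,0],[4.6,-0.4,0,0],[4.8,-0.4,0,0],[5,-0.4,0,0],[5,-0.4,0,0],[5,-0.4,0,0],[5,-0.4,0,0]]}}

```text
time: 10.15
ee_pos: [0.6118, -0.1551, 0.0755]
eef_rot: [-0.062, 0.704, 0.062, 0.705]
ft_force: [-0.6, -0.2, 0.6]
width: 0.0006
```

Request:
{"op": "drive_tool", "data": {"motion": [[0.1,0,0,0],[0.1,0,0,0],[0.2,0,0,0],[0.2,0,0,0],[0.2,0,0,0]]}}

```text
time: 10.57
ee_pos: [0.6115, -0.1549, 0.073]
eef_rot: [-0.062, 0.704, 0.062, 0.704]
ft_force: [-0.3, -0.6, -0.2]
width: 0.0004
```

```bash
python3 - <<'E'
from h import *
st()
E
```

```text
t 10.57 [ 0.6115 -0.1549  0.073 ] ytyaw 100.0 tilt [-0.  0.] [-0.3 -0.6 -0.2] w 0.0004 [-0.34  0.54  0.69  1.64 -0.38  1.1   2.2 ]
```

Request:
{"op": "drive_tool", "data": {"motion": [[0.1,0.3,0,0],[0.1,0.3,0,0],[0.2,0.3,0,0],[0.2,0.3,0,0],[0.2,0.3,0,0]]}}

```text
time: 10.98
ee_pos: [0.611, -0.1521, 0.071]
eef_rot: [-0.062, 0.704, 0.062, 0.704]
ft_force: [-0.0, 0.4, -0.1]
width: 0.0007
```

Request:
{"op": "drive_tool", "data": {"motion": [[0.1,0,0,0],[0.1,0,0,0],[0.1,0,0,0],[0.1,0,0,0]]}}

```text
time: 11.32
ee_pos: [0.611, -0.1521, 0.07]
eef_rot: [-0.062, 0.704, 0.062, 0.704]
ft_force: [-0.0, -0.3, 0.8]
width: 0.0007
```

Request:
{"op": "drive_tool", "data": {"motion": [[0.1,0,0,0],[0.1,0,0,0],[0.1,0,0,0],[0.1,0,0,0]]}}

```text
time: 11.65
ee_pos: [0.611, -0.152, 0.069]
eef_rot: [-0.062, 0.704, 0.062, 0.704]
ft_force: [-0.0, -1.0, -0.4]
width: 0.0007
```

Request:
{"op": "drive_tool", "data": {"motion": [[0.1,0,0,0],[0.1,0,0,0],[0.1,0,0,0],[0.1,0,0,0]]}}

```text
time: 11.98
ee_pos: [0.611, -0.152, 0.068]
eef_rot: [-0.062, 0.704, 0.062, 0.704]
ft_force: [-0.5, 0.3, 0.0]
width: 0.0004
```

Request:
{"op": "drive_tool", "data": {"motion": [[0.1,0,0,0],[0.1,0,0,0],[0.1,0,0,0],[0.1,0,0,0]]}}

```text
time: 12.32
ee_pos: [0.611, -0.152, 0.067]
eef_rot: [-0.062, 0.704, 0.062, 0.704]
ft_force: [-0.5, 0.4, 0.5]
width: 0.0007
```

Request:
{"op": "drive_tool", "data": {"motion": [[0.1,0,0,0],[0.1,0,0,0],[0.1,0,0,0],[0.1,0,0,0]]}}

```text
time: 12.65
ee_pos: [0.611, -0.152, 0.066]
eef_rot: [-0.062, 0.704, 0.062, 0.704]
ft_force: [-0.1, 0.3, -0.4]
width: 0.0004
```

```bash
python3 - <<'E'
from h import *
st();im=snap('side','side6.png')
cv2.imwrite('pics/z6.png',cv2.resize(im[160:280,270:420,::-1],None,fx=5,fy=5))
E
```

```text
t 12.65 [ 0.611 -0.152  0.066] ytyaw 100.0 tilt [-0.  0.] [-0.1  0.3 -0.4] w 0.0004 [-0.35  0.55  0.69  1.65 -0.38  1.08  2.2 ]
```

View pics/z6.png

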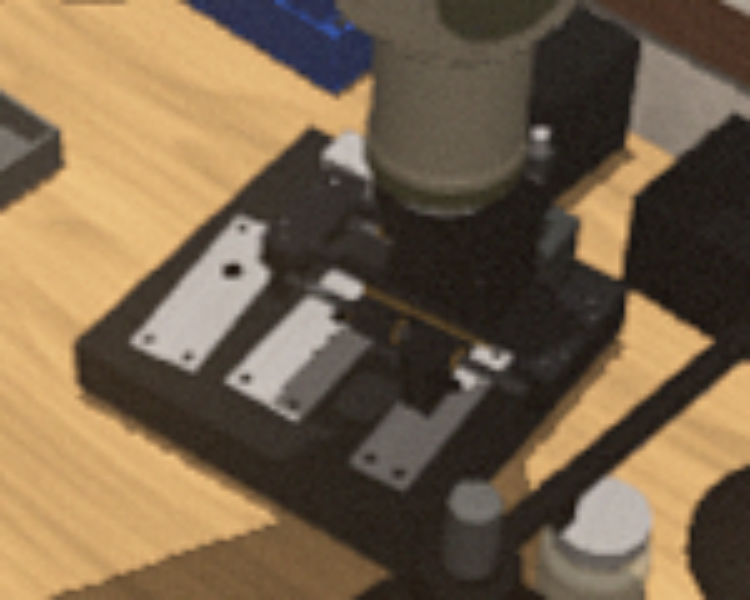

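Request:
{"op": "drive_tool", "data": {"motion": [[0.1,0,0,0],[0.1,0,0,0],[0.1,0,0,0]]}}

```text
time: 12.95
ee_pos: [0.611, -0.152, 0.0649]
eef_rot: [-0.062, 0.704, 0.062, 0.704]
ft_force: [-0.4, -1.0, -0.6]
width: 0.0006
```

Request:
{"op": "drive_tool", "data": {"motion": [[0.1,0,0,0],[0.1,0,0,0],[0.1,0,0,0]]}}

```text
time: 13.2
ee_pos: [0.611, -0.1521, 0.064]
eef_rot: [-0.062, 0.704, 0.062, 0.704]
ft_force: [0.7, -1.1, -0.9]
width: 0.0004
```

Request:
{"op": "drive_tool", "data": {"motion": [[0.1,0,0,0],[0.1,0,0,0],[0.1,0,0,0]]}}

```text
time: 13.45
ee_pos: [0.611, -0.152, 0.0629]
eef_rot: [-0.062, 0.704, 0.062, 0.704]
ft_force: [-0.0, 0.2, 0.0]
width: 0.0002
```

Request:
{"op": "drive_tool", "data": {"motion": [[0.1,0,0,0],[0.1,0,0,0],[0.1,0,0,0]]}}

```text
time: 13.7
ee_pos: [0.611, -0.152, 0.0619]
eef_rot: [-0.062, 0.704, 0.062, 0.704]
ft_force: [-0.1, -0.7, -0.2]
width: 0.0004
```

Request:
{"op": "drive_tool", "data": {"motion": [[0.1,0,0,0],[0.1,0,0,0],[0.1,0,0,0]]}}

```text
time: 13.95
ee_pos: [0.611, -0.152, 0.0609]
eef_rot: [-0.062, 0.704, 0.062, 0.704]
ft_force: [0.8, -0.5, -0.7]
width: 0.0002
```

Request:
{"op": "drive_tool", "data": {"motion": [[0.1,0,0,0],[0.1,0,0,0],[0.1,0,0,0]]}}

```text
time: 14.2
ee_pos: [0.611, -0.152, 0.0599]
eef_rot: [-0.062, 0.704, 0.062, 0.704]
ft_force: [-0.3, 0.6, 0.5]
width: 0.0003
```

```bash
python3 - <<'E'
from h import *
s=st();print(s['torque'],s['joint_torque'].round(2));im=snap('side','side7.png')
cv2.imwrite('pics/z7.png',cv2.resize(im[160:280,270:420,::-1],None,fx=5,fy=5,interpolation=cv2.INTER_CUBIC))
print(proj('side',[.611,-.152,.041]),proj('side',[.611,-.152,.052]))
E
```

```text
t 14.20 [ 0.611  -0.152   0.0599] ytyaw 100.0 tilt [-0.  0.] [-0.3  0.6  0.5] w 0.0003 [-0.34  0.56  0.68  1.65 -0.39  1.07  2.2 ]
[-0.00750748  0.04041307 -0.0138765 ] [ 0.000e+00 -6.045e+01  1.441e+01 -3.245e+01  7.000e-02  3.000e-02
  0.000e+00]
(np.float64(354.3352780501864), np.float64(245.47558524645873)) (np.float64(354.5294167555845), np.float64(243.0653429509499))
```

View pics/z7.png

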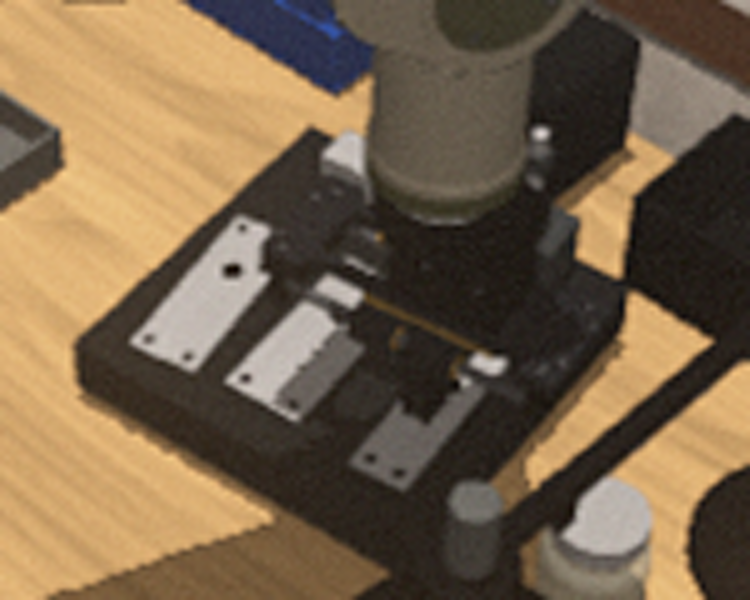

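Request:
{"op": "drive_tool", "data": {"motion": [[0.1,0,0,0],[0.1,0,0,0],[0.1,0,0,0]]}}

```text
time: 14.5
ee_pos: [0.611, -0.152, 0.0589]
eef_rot: [-0.062, 0.704, 0.062, 0.704]
ft_force: [-0.8, -0.8, -0.6]
width: 0.0005
```

Request:
{"op": "drive_tool", "data": {"motion": [[0.1,0,0,0],[0.1,0,0,0],[0.1,0,0,0]]}}

```text
time: 14.75
ee_pos: [0.611, -0.152, 0.0579]
eef_rot: [-0.062, 0.704, 0.062, 0.704]
ft_force: [1.0, -0.4, 0.0]
width: 0.0001
```

Request:
{"op": "drive_tool", "data": {"motion": [[0.1,0,0,0],[0.1,0,0,0],[0.1,0,0,0]]}}

```text
time: 15.0
ee_pos: [0.611, -0.152, 0.0569]
eef_rot: [-0.062, 0.704, 0.062, 0.704]
ft_force: [-0.1, -0.3, 0.7]
width: 0.0005
```

Request:
{"op": "drive_tool", "data": {"motion": [[0.1,0,0,0],[0.1,0,0,0],[0.1,0,0,0]]}}

```text
time: 15.25
ee_pos: [0.611, -0.152, 0.0559]
eef_rot: [-0.062, 0.704, 0.062, 0.704]
ft_force: [-0.2, -0.4, 0.2]
width: 0.0003
```

Request:
{"op": "drive_tool", "data": {"motion": [[0.1,0,0,0],[0.1,0,0,0],[0.1,0,0,0]]}}

```text
time: 15.5
ee_pos: [0.611, -0.152, 0.0549]
eef_rot: [-0.062, 0.704, 0.062, 0.704]
ft_force: [0.4, 0.5, -0.1]
width: 0.0004
```

```bash
python3 - <<'E'
from h import *
st();im=snap('side','side8.png')
cv2.imwrite('pics/z8.png',cv2.resize(im[200:270,320:400,::-1],None,fx=8,fy=8,interpolation=cv2.INTER_CUBIC))
E
```

```text
t 15.50 [ 0.611  -0.152   0.0549] ytyaw 100.0 tilt [-0.  0.] [ 0.4  0.5 -0.1] w 0.0004 [-0.34  0.56  0.68  1.66 -0.39  1.07  2.2 ]
```

View pics/z8.png

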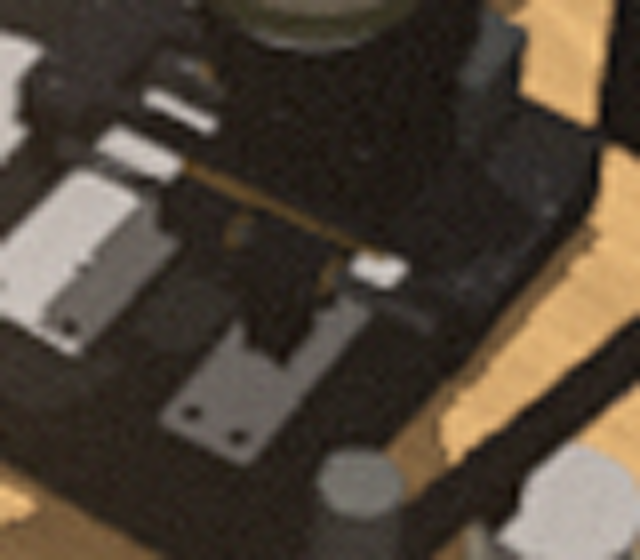

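```bash
python3 - <<'E'
from h import *
print(onz('side',355.4,245,.052))
for z in (.036,.045,.052,.06): print(z,[np.round(proj('side',[.611-.0095,-.152+d,z]),1) for d in(-.01,0,.01)])
im=snap('top','top8.png'); cv2.imwrite('pics/t8.png',im[100:300,220:500,::-1].repeat(2,0).repeat(2,1)); covers(im)
E
```

```text
[ 0.60711287 -0.1587619   0.052     ]
0.036 [array([354.7, 250.1]), array([352.2, 248.3]), array([349.6, 246.5])]
0.045 [array([354.9, 248.2]), array([352.3, 246.4]), array([349.8, 244.6])]
0.052 [array([355. , 246.6]), array([352.4, 244.8]), array([349.9, 243. ])]
0.06 [array([355.1, 244.9]), array([352.6, 243.1]), array([350. , 241.3])]
centre 599 10  L 132 W 48 yaw 13.0
centre 599 -123  L 197 W 186 yaw -0.4
```

View pics/t8.png

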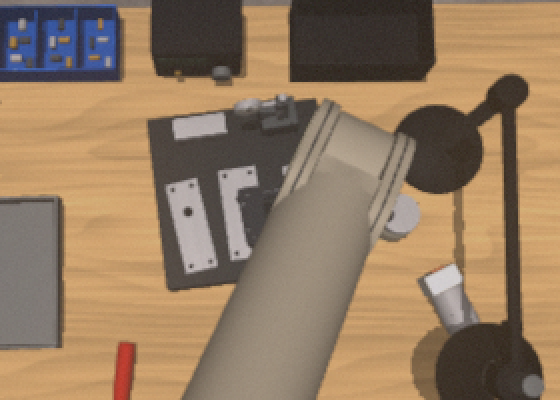

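Request:
{"op": "drive_tool", "data": {"motion": [[0.1,0,0,0],[0.1,0,0,0],[0.1,0,0,0]]}}

```text
time: 15.85
ee_pos: [0.611, -0.152, 0.0539]
eef_rot: [-0.062, 0.704, 0.062, 0.704]
ft_force: [-0.2, -0.2, 0.2]
width: 0.0004
```

Request:
{"op": "drive_tool", "data": {"motion": [[0.1,0,0,0],[0.1,0,0,0],[0.1,0,0,0]]}}

```text
time: 16.1
ee_pos: [0.611, -0.152, 0.0529]
eef_rot: [-0.062, 0.704, 0.062, 0.704]
ft_force: [-0.1, -0.1, -0.0]
width: 0.0005
```

Request:
{"op": "drive_tool", "data": {"motion": [[0.1,0,0,0],[0.1,0,0,0],[0.1,0,0,0]]}}

```text
time: 16.35
ee_pos: [0.611, -0.152, 0.052]
eef_rot: [-0.062, 0.704, 0.062, 0.704]
ft_force: [1.0, 0.6, 0.9]
width: 0.0008
```

Request:
{"op": "drive_tool", "data": {"motion": [[0.1,0,0,0],[0.1,0,0,0],[0.1,0,0,0]]}}

```text
time: 16.6
ee_pos: [0.6112, -0.1521, 0.0511]
eef_rot: [-0.062, 0.704, 0.062, 0.705]
ft_force: [-0.2, -0.4, 0.4]
width: 0.0006
```

Request:
{"op": "drive_tool", "data": {"motion": [[0.1,0,0,0],[0.1,0,0,0],[0.1,0,0,0]]}}

```text
time: 16.85
ee_pos: [0.6113, -0.1522, 0.051]
eef_rot: [-0.061, 0.704, 0.062, 0.705]
ft_force: [-3.1, 1.6, 10.3]
width: 0.0006
```

```bash
python3 - <<'E'
from h import *
s=st();print(s['torque'],s['joint_torque'].round(2));im=snap('side','side9.png')
cv2.imwrite('pics/z9.png',cv2.resize(im[200:270,320:400,::-1],None,fx=8,fy=8,interpolation=cv2.INTER_CUBIC))
E
```

```text
t 16.85 [ 0.6113 -0.1522  0.051 ] ytyaw 100.0 tilt [0.001 0.   ] [-3.1  1.6 10.3] w 0.0006 [-0.34  0.57  0.68  1.66 -0.4   1.06  2.21]
[ 0.30898322  0.88226779 -0.06104153] [  0.23 -56.05  13.26 -30.2   -0.08  -1.3   -0.  ]
```

View pics/z9.png

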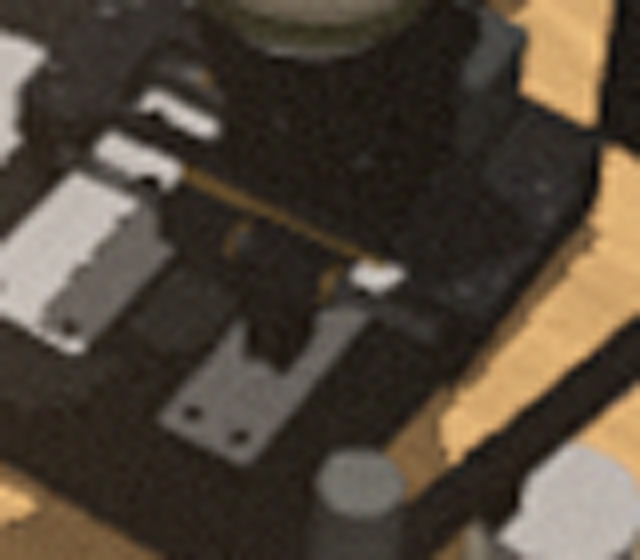

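Request:
{"op": "drive_tool", "data": {"motion": [[0.05,0,-0.2,0],[0.05,0,-0.5,0],[0.05,0,-0.9,0],[0.05,0,-1.3,0],[0.05,0,-1.7,0],[0.05,0,-2.0,0],[0.05,0,-2.0,0]]}}

```text
time: 17.48
ee_pos: [0.5926, -0.1558, 0.051]
eef_rot: [-0.062, 0.703, 0.061, 0.706]
ft_force: [0.1, 0.2, 10.2]
width: 0.0006
```

```bash
python3 - <<'E'
from h import *
s=st();im=snap('side','side10.png')
cv2.imwrite('pics/z10.png',cv2.resize(im[200:270,320:400,::-1],None,fx=8,fy=8,interpolation=cv2.INTER_CUBIC))
E
```

```text
t 17.48 [ 0.5926 -0.1558  0.051 ] ytyaw 100.0 tilt [ 0.004 -0.   ] [ 0.1  0.2 10.2] w 0.0006 [-0.35  0.53  0.69  1.71 -0.38  1.04  2.22]
```

View pics/z10.png

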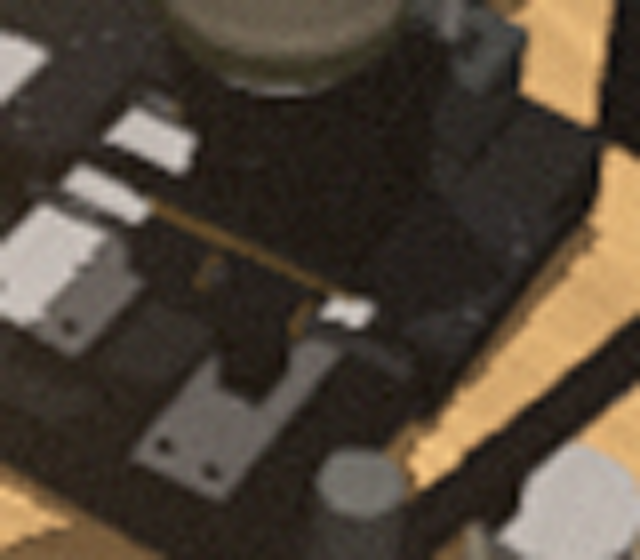

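Request:
{"op": "drive_tool", "data": {"motion": [[0.03,0,-0.3,0],[0.03,0,-0.7,0],[0.03,0,-1.1,0],[0.03,0,-1.5,0],[0.03,0,-1.9,0],[0.03,0,-2.3,0],[0.03,0,-2.7,0],[0.03,0,-3.1,0],[0.03,0,-3.5,0],[0.03,0,-3.9,0],[0.03,0,-4.2,0],[0.03,0,-4.5,0],[0.03,0,-4.5,0]]}}

```text
time: 18.62
ee_pos: [0.5488, -0.1636, 0.051]
eef_rot: [-0.062, 0.703, 0.061, 0.706]
ft_force: [0.7, 0.3, 11.6]
width: 0.0005
```

```bash
python3 - <<'E'
from h import *
s=st();im=snap('side','side11.png')
cv2.imwrite('pics/z11.png',cv2.resize(im[200:290,290:390,::-1],None,fx=6,fy=6,interpolation=cv2.INTER_CUBIC))
E
```

```text
t 18.62 [ 0.5488 -0.1636  0.051 ] ytyaw 100.0 tilt [ 0.005 -0.   ] [ 0.7  0.3 11.6] w 0.0005 [-0.37  0.45  0.71  1.82 -0.35  1.    2.23]
```

View pics/z11.png

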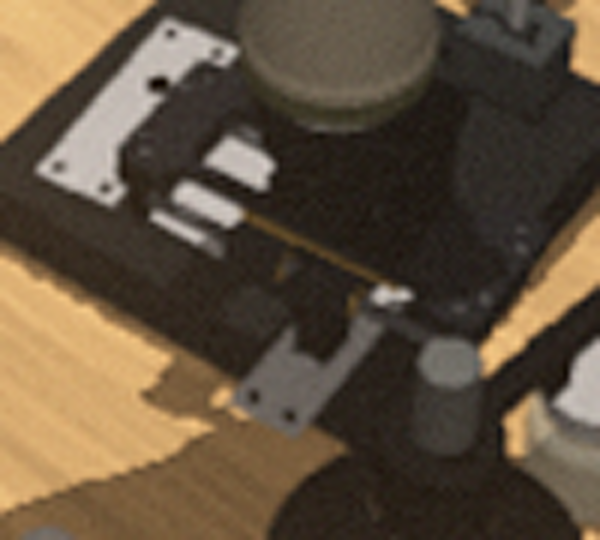

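Request:
{"op": "drive_tool", "data": {"motion": [[0,0,-0.3,0],[0,0,-0.6,0],[0,0,-0.9,0],[0,0,-1.2,0],[0,0,-1.2,0],[0,0,-1.2,0]]}}

```text
time: 19.17
ee_pos: [0.5371, -0.1658, 0.051]
eef_rot: [-0.062, 0.703, 0.061, 0.706]
ft_force: [0.8, -0.3, 11.7]
width: 0.0002
```

Request:
{"op": "drive_tool", "data": {"motion": [[-0.5,0,-1.2,0],[-1.5,0,-1.2,0],[-4,0,-1.2,0],[-8,0,-1.2,0],[-8,0,-3,0],[-8,0,-5,0],[-8,0,-6,0],[-8,0,-6,0],[-8,0,-6,0]], "grip": 60}}

```text
time: 19.92
ee_pos: [0.4765, -0.1756, 0.1298]
eef_rot: [-0.061, 0.704, 0.062, 0.705]
ft_force: [0.4, 0.7, -0.0]
width: 0.0525
```

```bash
python3 - <<'E'
from h import *
s=st();im=snap('side','side12.png')
cv2.imwrite('pics/z12.png',cv2.resize(im[150:300,250:450,::-1],None,fx=4,fy=4,interpolation=cv2.INTER_CUBIC))
im=snap('top','top12.png')
cv2.imwrite('pics/t12.png',cv2.resize(im[130:290,270:430,::-1],None,fx=3.5,fy=3.5,interpolation=cv2.INTER_CUBIC))
E
```

```text
t 19.92 [ 0.4765 -0.1756  0.1298] ytyaw 100.0 tilt [0.001 0.001] [ 0.4  0.7 -0. ] w 0.0525 [-0.47  0.18  0.81  1.92 -0.14  1.11  2.14]
```

View pics/z12.png

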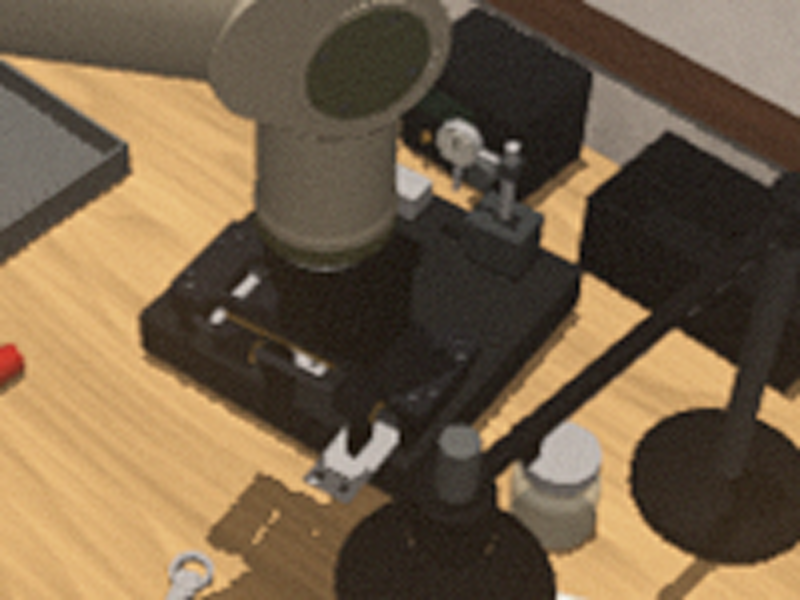

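View pics/t12.png

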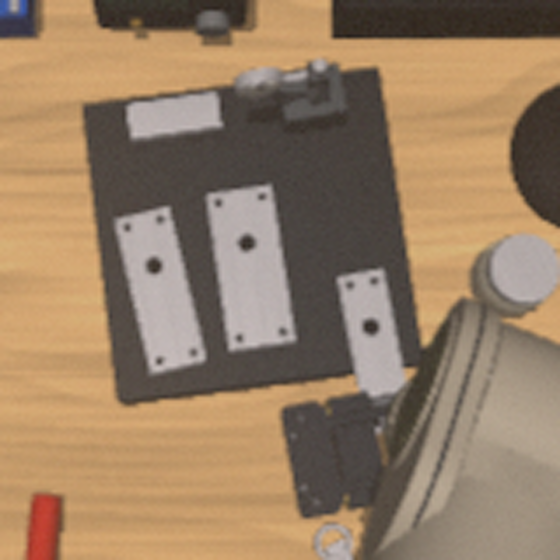

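Request:
{"op": "drive_tool", "data": {"motion": [[0,3,0,0],[0,6,0,0],[0,9,0,0],[0,10,0,0],[3,10,0,0],[6,10,0,0],[8,10,0,0],[9,10,0,0],[10,10,0,0],[10,10,0,0]], "grip": 100}}

```text
time: 20.85
ee_pos: [0.4584, -0.0774, 0.0281]
eef_rot: [-0.062, 0.705, 0.061, 0.704]
ft_force: [-1.4, 1.1, 0.5]
width: 0.053
```

```bash
python3 - <<'E'
from h import *
s=st();im=snap('side','side13.png')
cv2.imwrite('pics/z13.png',cv2.resize(im[150:300,250:450,::-1],None,fx=4,fy=4,interpolation=cv2.INTER_CUBIC))
E
```

```text
t 20.85 [ 0.4584 -0.0774  0.0281] ytyaw 100.0 tilt [-0.002 -0.001] [-1.4  1.1  0.5] w 0.0530 [-0.59  0.24  0.72  2.1  -0.2   0.87  2.  ]
```

View pics/z13.png

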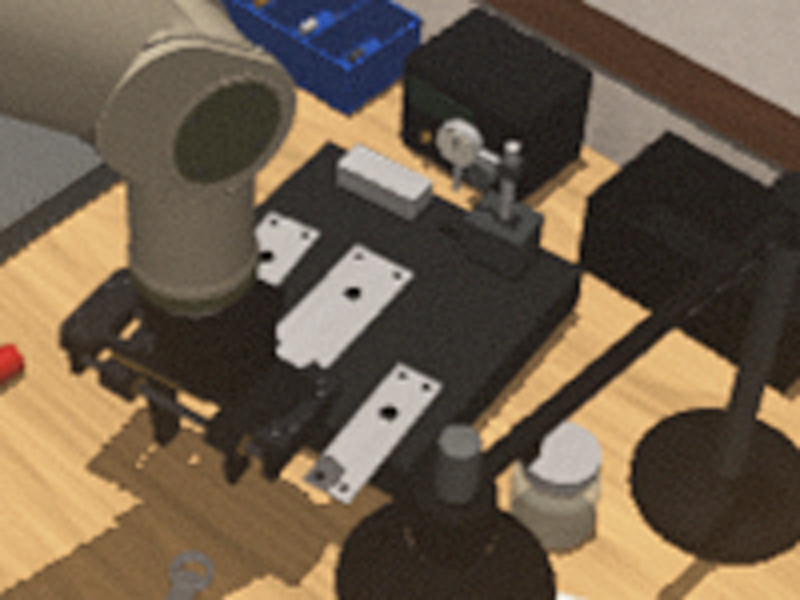

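Request:
{"op": "drive_tool", "data": {"motion": [[0.2,0,-1,0],[0.4,0,-1,0],[0.6,0,-1,0],[0.6,0,-1,0],[0.6,0,-1,0]]}}

```text
time: 21.32
ee_pos: [0.4492, -0.0789, 0.0235]
eef_rot: [-0.061, 0.704, 0.062, 0.705]
ft_force: [0.2, 0.5, -0.3]
width: 0.053
```

Request:
{"op": "drive_tool", "data": {"motion": [[0.2,0,0,0],[0.2,0,0,0],[0.2,0,0,0],[0.2,0,0,0]]}}

```text
time: 21.65
ee_pos: [0.4489, -0.0791, 0.0212]
eef_rot: [-0.062, 0.704, 0.062, 0.704]
ft_force: [0.2, -0.8, -0.6]
width: 0.0529
```

Request:
{"op": "drive_tool", "data": {"motion": [[0.2,0,0,0],[0.2,0,0,0],[0.2,0,0,0],[0.2,0,0,0]]}}

```text
time: 21.98
ee_pos: [0.4489, -0.0791, 0.0192]
eef_rot: [-0.062, 0.704, 0.062, 0.704]
ft_force: [0.1, 0.4, 0.6]
width: 0.0527
```

Request:
{"op": "drive_tool", "data": {"motion": [[0.2,0,0,0],[0.2,0,0,0],[0.2,0,0,0],[0.2,0,0,0]]}}

```text
time: 22.32
ee_pos: [0.4489, -0.0791, 0.0172]
eef_rot: [-0.062, 0.704, 0.062, 0.704]
ft_force: [0.6, -0.3, 0.1]
width: 0.0524
```

Request:
{"op": "drive_tool", "data": {"motion": [[0.3,0,0,0],[0.3,0,0,0],[0.3,0,0,0]]}}

```text
time: 22.57
ee_pos: [0.4488, -0.0791, 0.014]
eef_rot: [-0.062, 0.705, 0.062, 0.704]
ft_force: [-0.0, 0.1, 0.7]
width: 0.0528
```

Request:
{"op": "drive_tool", "data": {"motion": [[0.2,0,0,0],[0.2,0,0,0],[0.2,0,0,0]]}}

```text
time: 22.82
ee_pos: [0.4488, -0.0791, 0.0121]
eef_rot: [-0.062, 0.704, 0.062, 0.704]
ft_force: [0.3, -0.5, 0.3]
width: 0.053
```

Request:
{"op": "drive_tool", "data": {"motion": [[0.2,0,0,0],[0.2,0,0,0],[0.2,0,0,0]]}}

```text
time: 23.07
ee_pos: [0.4488, -0.0791, 0.0101]
eef_rot: [-0.062, 0.705, 0.062, 0.704]
ft_force: [-0.3, 0.3, 0.3]
width: 0.0527
```

Request:
{"op": "drive_tool", "data": {"motion": [[0.1,0,0,0],[0.1,0,0,0],[0.1,0,0,0]]}}

```text
time: 23.32
ee_pos: [0.4489, -0.0791, 0.0092]
eef_rot: [-0.062, 0.704, 0.062, 0.704]
ft_force: [0.1, 0.0, 0.1]
width: 0.0527
```

Request:
{"op": "drive_tool", "data": {"motion": [[0.1,0,0,0],[0.1,0,0,0],[0.1,0,0,0]]}}

```text
time: 23.57
ee_pos: [0.4489, -0.0791, 0.0082]
eef_rot: [-0.062, 0.704, 0.062, 0.704]
ft_force: [-0.1, 0.6, -0.0]
width: 0.0531
```

Request:
{"op": "drive_tool", "data": {"motion": [[0.2,0,0,0],[0.2,0,0,0],[0.2,0,0,0]]}}

```text
time: 23.82
ee_pos: [0.4488, -0.0791, 0.0061]
eef_rot: [-0.062, 0.705, 0.062, 0.704]
ft_force: [-0.4, 0.8, -0.0]
width: 0.0531
```

Request:
{"op": "drive_tool", "data": {"motion": [[0.2,0,0,0],[0.2,0,0,0],[0.2,0,0,0]]}}

```text
time: 24.07
ee_pos: [0.4488, -0.0791, 0.0041]
eef_rot: [-0.062, 0.705, 0.062, 0.704]
ft_force: [0.0, 0.4, 0.6]
width: 0.0529
```

Request:
{"op": "drive_tool", "data": {"motion": [[0.1,0,0,0],[0.1,0,0,0],[0.1,0,0,0]]}}

```text
time: 24.32
ee_pos: [0.4489, -0.0791, 0.0032]
eef_rot: [-0.062, 0.704, 0.062, 0.704]
ft_force: [0.2, 0.5, -0.1]
width: 0.0529
```

Request:
{"op": "drive_tool", "data": {"motion": [[0.1,0,0,0],[0.1,0,0,0],[0.1,0,0,0]]}}

```text
time: 24.57
ee_pos: [0.4489, -0.0791, 0.0022]
eef_rot: [-0.062, 0.704, 0.062, 0.704]
ft_force: [0.4, 0.3, 0.3]
width: 0.0529
```

```bash
python3 - <<'E'
from h import *
s=st();im=snap('side','side14.png')
cv2.imwrite('pics/z14.png',cv2.resize(im[200:300,250:380,::-1],None,fx=6,fy=6,interpolation=cv2.INTER_CUBIC))
E
```

```text
t 24.57 [ 0.4489 -0.0791  0.0022] ytyaw 100.0 tilt [-0.  0.] [0.4 0.3 0.3] w 0.0529 [-0.56  0.27  0.7   2.14 -0.24  0.81  2.04]
```

View pics/z14.png

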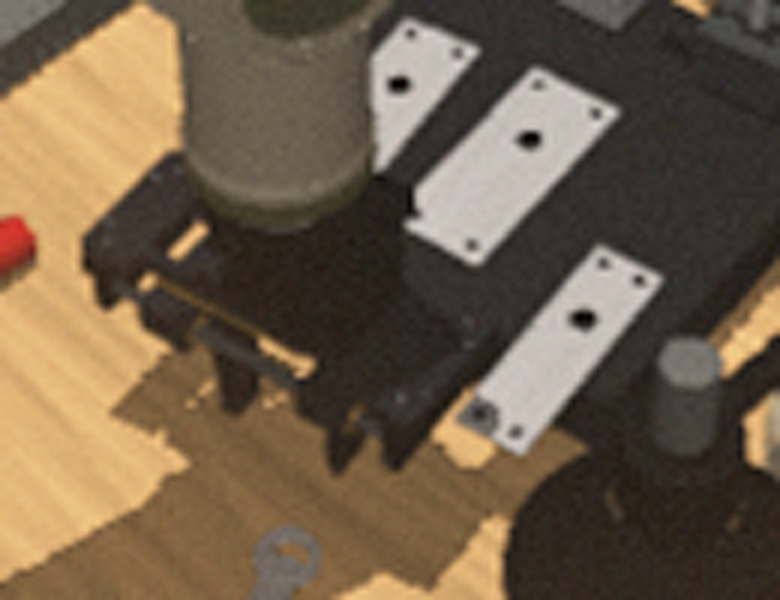

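Request:
{"op": "drive_tool", "data": {"motion": [[0.2,0,0,0],[0.2,0,0,0],[0.3,0,0,0],[0.3,0,0,0]]}}

```text
time: 24.95
ee_pos: [0.4488, -0.0791, -0.0009]
eef_rot: [-0.062, 0.704, 0.062, 0.704]
ft_force: [-0.6, -0.4, 0.6]
width: 0.0532
```

Request:
{"op": "drive_tool", "data": {"motion": [[0.1,0,0,0],[0.1,0,0,0],[0.1,0,0,0]]}}

```text
time: 25.2
ee_pos: [0.4489, -0.0791, -0.0011]
eef_rot: [-0.061, 0.705, 0.062, 0.704]
ft_force: [-6.5, -0.0, 17.1]
width: 0.053
```

Request:
{"op": "drive_tool", "data": {"motion": [[-1,0,0,0],[-4,0,0,0],[-8,0,0,0],[-12,0,0,0],[-12,-2,1,0],[-12,-5,2.5,0],[-12,-8,4,0],[-12,-10,4.6,0],[-12,-10,4.6,0],[-12,-10,4.6,0],[-12,-10,4.6,0]], "grip": 100}}

```text
time: 26.12
ee_pos: [0.5111, -0.1691, 0.1181]
eef_rot: [-0.061, 0.705, 0.062, 0.704]
ft_force: [-0.3, 0.8, -0.4]
width: 0.0529
```

```bash
python3 - <<'E'
from h import *
s=st();print(rel([.512,-.169,.0455]));im=snap('side','side15.png')
cv2.imwrite('pics/z15.png',cv2.resize(im[170:290,290:420,::-1],None,fx=5,fy=5,interpolation=cv2.INTER_CUBIC))
E
```

```text
t 26.12 [ 0.5111 -0.1691  0.1181] ytyaw 100.0 tilt [-0.001  0.   ] [-0.3  0.8 -0.4] w 0.0529 [-0.47  0.29  0.83  1.85 -0.24  1.1   2.19]
[ 7.25823619 -0.01111189  0.09481346]
```

View pics/z15.png

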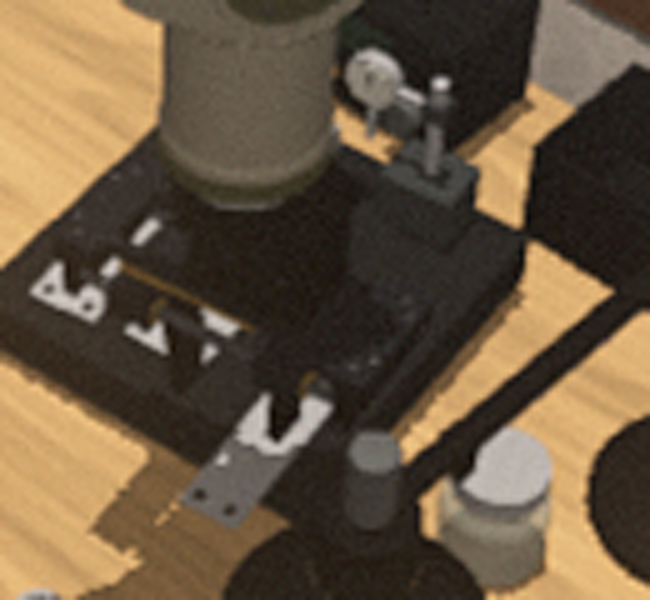

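```bash
python3 - <<'E'
from h import *
for u,v in((326.6,271.9),(336.8,275.8),(350.8,241),(360.3,246)): print(onz('side',u,v,.051).round(3))
for u,v in((285.5,234),(346,278),(372,245.)): print('edge',onz('side',u,v,.05).round(3))
E
```

```text
[ 0.477 -0.165  0.051]
[ 0.487 -0.194  0.051]
[ 0.61  -0.138  0.051]
[ 0.615 -0.171  0.051]
edge [0.494 0.023 0.05 ]
edge [ 0.5   -0.217  0.05 ]
edge [ 0.643 -0.193  0.05 ]
```

Request:
{"op": "drive_tool", "data": {"motion": [[2,-0.2,0,0],[4,-0.2,0,0],[5.5,-0.2,0,0],[6.5,-0.2,0,0],[7.1,-0.2,0,0],[7.2,-0.2,0,0],[7.2,-0.2,0,0],[7.2,-0.2,0,0]]}}

```text
time: 26.83
ee_pos: [0.5124, -0.1715, 0.047]
eef_rot: [-0.062, 0.704, 0.062, 0.705]
ft_force: [-0.3, 0.4, 0.1]
width: 0.0528
```

```bash
python3 - <<'E'
from h import *
s=st();im=snap('side','side16.png')
cv2.imwrite('pics/z16.png',cv2.resize(im[190:290,290:400,::-1],None,fx=6,fy=6,interpolation=cv2.INTER_CUBIC))
E
```

```text
t 26.83 [ 0.5124 -0.1715  0.047 ] ytyaw 100.0 tilt [0.001 0.   ] [-0.3  0.4  0.1] w 0.0528 [-0.41  0.4   0.78  1.91 -0.34  0.97  2.26]
```

View pics/z16.png

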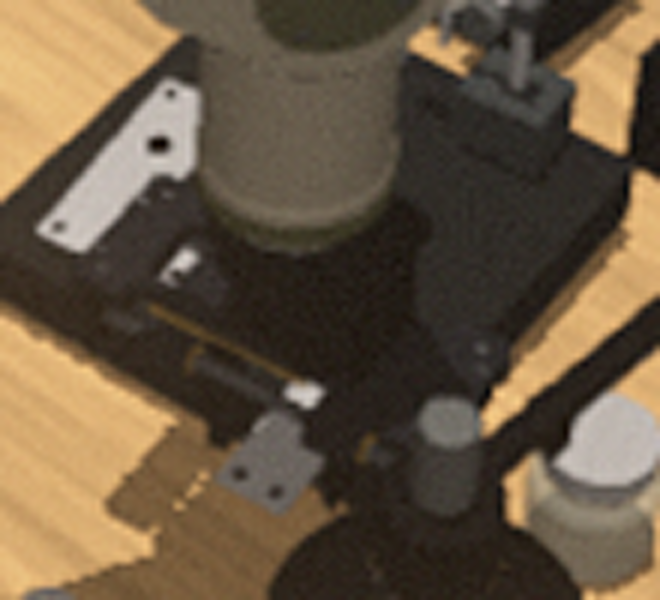

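Request:
{"op": "drive_tool", "data": {"motion": [[0.15,0,0,0],[0.15,0,0,0],[0.15,0,0,0],[0.15,0,0,0],[0.15,0,0,0],[0.15,0,0,0],[0.15,0,0,0],[0.15,0,0,0],[0.15,0,0,0]], "grip": 255, "force": 50}}

```text
time: 27.63
ee_pos: [0.512, -0.1715, 0.0447]
eef_rot: [-0.062, 0.704, 0.062, 0.704]
ft_force: [0.4, 1.6, 0.0]
width: 0.0354
```

```bash
python3 - <<'E'
from h import *
s=st();im=snap('side','side17.png')
cv2.imwrite('pics/z17.png',cv2.resize(im[190:290,290:400,::-1],None,fx=6,fy=6,interpolation=cv2.INTER_CUBIC))
E
```

```text
t 27.63 [ 0.512  -0.1715  0.0447] ytyaw 100.0 tilt [0. 0.] [0.4 1.6 0. ] w 0.0354 [-0.41  0.4   0.77  1.91 -0.34  0.96  2.27]
```

View pics/z17.png

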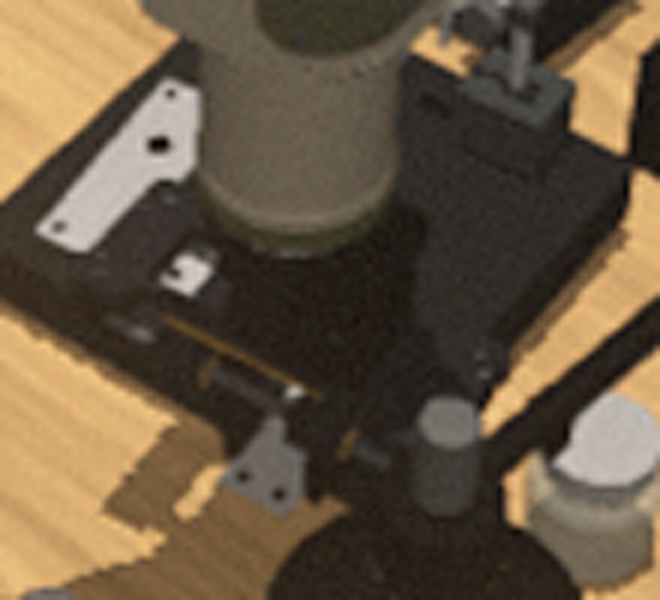

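Request:
{"op": "drive_tool", "data": {"motion": [[-0.3,0,0,0],[-0.8,0,0,0],[-1.5,0,0,0],[-2.5,0,0,0],[-3.5,0,0,0],[-5,0,0,0],[-5,0,0,0],[-5,0,0,0]]}}

```text
time: 28.35
ee_pos: [0.5127, -0.1715, 0.0958]
eef_rot: [-0.062, 0.704, 0.062, 0.705]
ft_force: [-0.5, 0.3, -1.0]
width: 0.0348
```

```bash
python3 - <<'E'
from h import *
s=st();im=snap('side','side18.png')
cv2.imwrite('pics/z18.png',cv2.resize(im[170:290,280:420,::-1],None,fx=5,fy=5,interpolation=cv2.INTER_CUBIC))
im=snap('top','top18.png')
cv2.imwrite('pics/t18.png',cv2.resize(im[130:290,270:430,::-1],None,fx=3.5,fy=3.5,interpolation=cv2.INTER_CUBIC))
E
```

```text
t 28.35 [ 0.5127 -0.1715  0.0958] ytyaw 100.0 tilt [0.002 0.   ] [-0.5  0.3 -1. ] w 0.0348 [-0.45  0.32  0.82  1.87 -0.27  1.06  2.21]
```

View pics/z18.png

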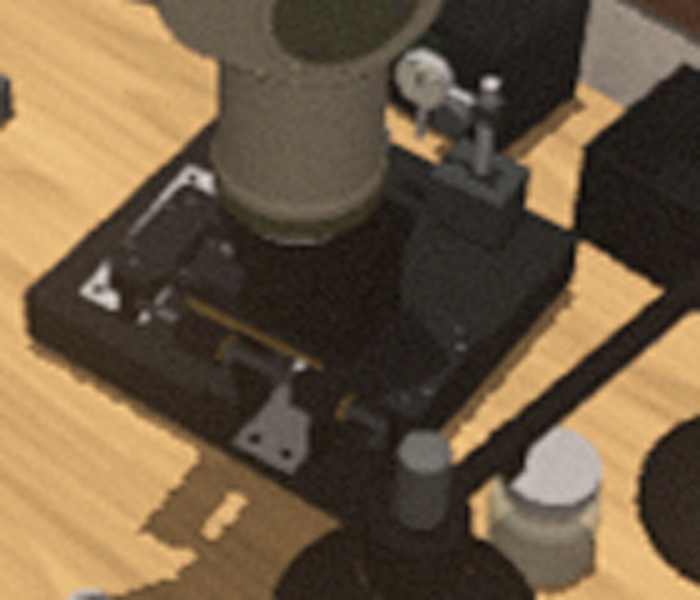

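View pics/t18.png

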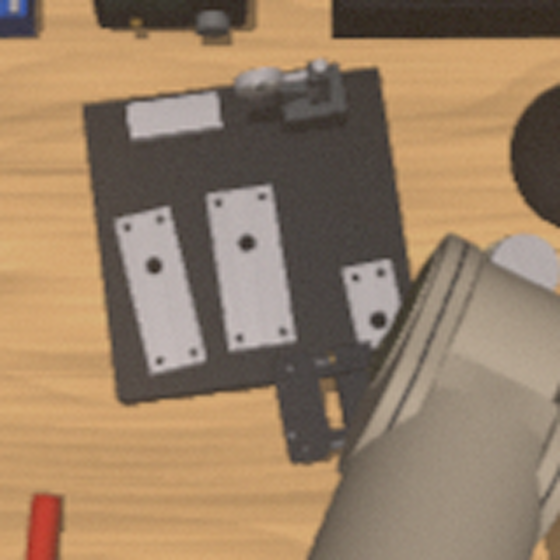

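Request:
{"op": "drive_tool", "data": {"motion": [[-1,0,0,0],[-3,0,0,0],[-5,0,0,0],[-7,1,0.1,0],[-9,2.5,0.4,0],[-10,4.5,0.6,0.2],[-10,7,1,0.4],[-10,9.5,1.4,0.6],[-10,12,1.7,0.8],[-10,14.5,2.1,1],[-10,17,2.4,1.2],[-10,20,2.8,1.4],[-10,23,3.3,1.6],[-10,26,3.7,1.8],[-10,29,4.1,1.8],[-10,32,4.6,1.8],[-10,35,5,1.8],[-10,38,5.4,1.8],[-10,40,5.7,1.8],[-10,42.2,6,1.8]]}}

```text
time: 30.12
ee_pos: [0.4974, 0.2556, 0.1948]
eef_rot: [-0.007, 0.707, 0.006, 0.707]
ft_force: [0.2, -0.9, -0.3]
width: 0.0355
```

```bash
python3 - <<'E'
from h import *
s=st();im=snap('side','side19.png')
im2=snap('top','top19.png')
cv2.imwrite('pics/m19.png',np.hstack([im[60:320,100:400,::-1],im2[60:320,120:420,::-1]]))
E
```

```text
t 30.12 [0.4974 0.2556 0.1948] ytyaw 91.0 tilt [-0.    -0.001] [ 0.2 -0.9 -0.3] w 0.0355 [-1.05  0.22  0.57  1.7  -0.12  1.26  1.14]
```

View pics/m19.png

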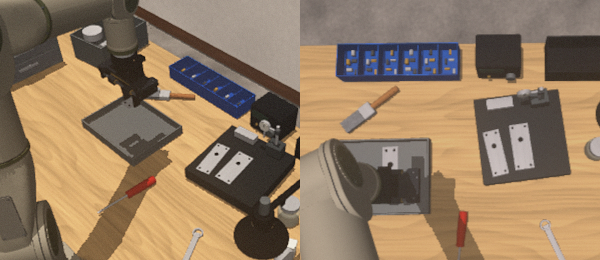

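```bash
python3 - <<'E'
from h import *
im=cv2.imread('pics/top19.png')
cv2.imwrite('pics/t19.png',cv2.resize(im[180:290,140:270],None,fx=6,fy=6,interpolation=cv2.INTER_CUBIC))
im=cv2.imread('pics/side19.png')
cv2.imwrite('pics/s19.png',cv2.resize(im[130:240,170:290],None,fx=6,fy=6,interpolation=cv2.INTER_CUBIC))
E
```

```text
(no output)
```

View pics/t19.png

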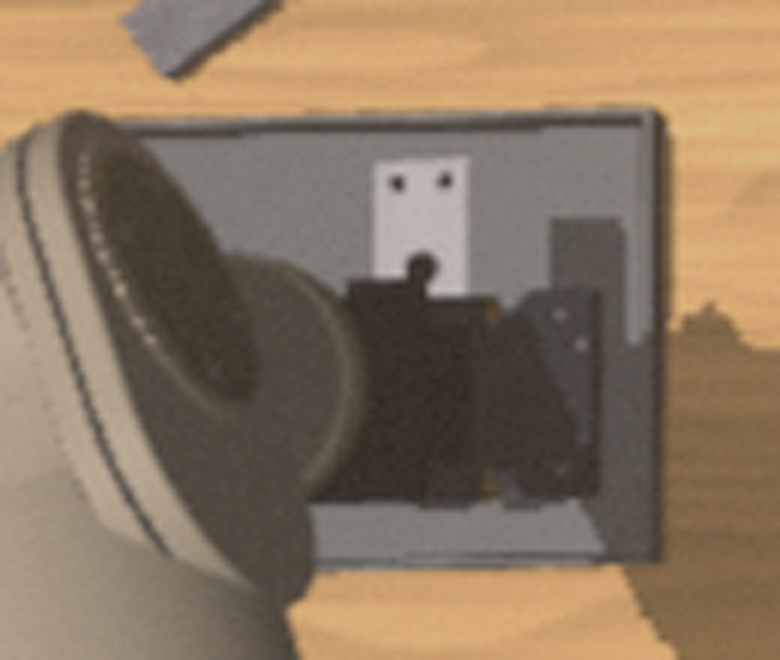

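View pics/s19.png

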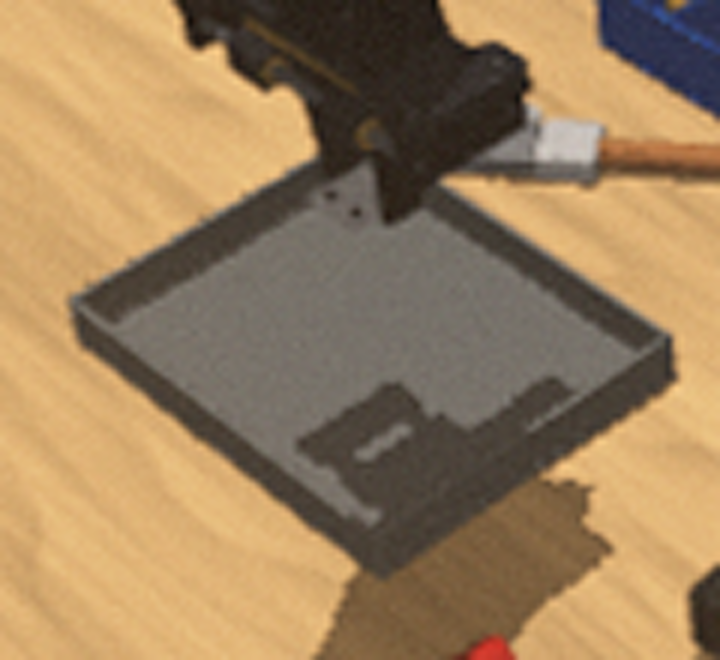

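Request:
{"op": "drive_tool", "data": {"motion": [[1.5,0,0,0],[4,0,0,0],[7,0,0,0],[10,0,0,0],[13,0,0,0],[15,0,0,0],[16.5,0,0,0],[17.5,0,0,0],[18,0,0,0],[18.3,0,0,0],[18.5,0,0,0],[18.5,0,0,0],[18.5,0,0,0]]}}

```text
time: 31.3
ee_pos: [0.4982, 0.2547, 0.0105]
eef_rot: [-0.006, 0.707, 0.006, 0.707]
ft_force: [0.5, 0.2, -0.9]
width: 0.0357
```

Request:
{"op": "drive_tool", "data": {"motion": [[0.1,0,0,0],[0.2,0,0,0],[0.3,0,0,0],[0.4,0,0,0],[0.4,0,0,0],[0.4,0,0,0]]}}

```text
time: 31.8
ee_pos: [0.4978, 0.2545, 0.0057]
eef_rot: [-0.006, 0.707, 0.006, 0.707]
ft_force: [-0.7, 0.3, -1.3]
width: 0.0352
```

```bash
python3 - <<'E'
from h import *
s=st();im=snap('side','side20.png')
cv2.imwrite('pics/s20.png',cv2.resize(im[130:240,170:290,::-1],None,fx=6,fy=6,interpolation=cv2.INTER_CUBIC))
E
```

```text
t 31.80 [0.4978 0.2545 0.0057] ytyaw 91.0 tilt [-0. -0.] [-0.7  0.3 -1.3] w 0.0352 [-0.97  0.45  0.5   1.87 -0.27  0.89  1.25]
```

View pics/s20.png

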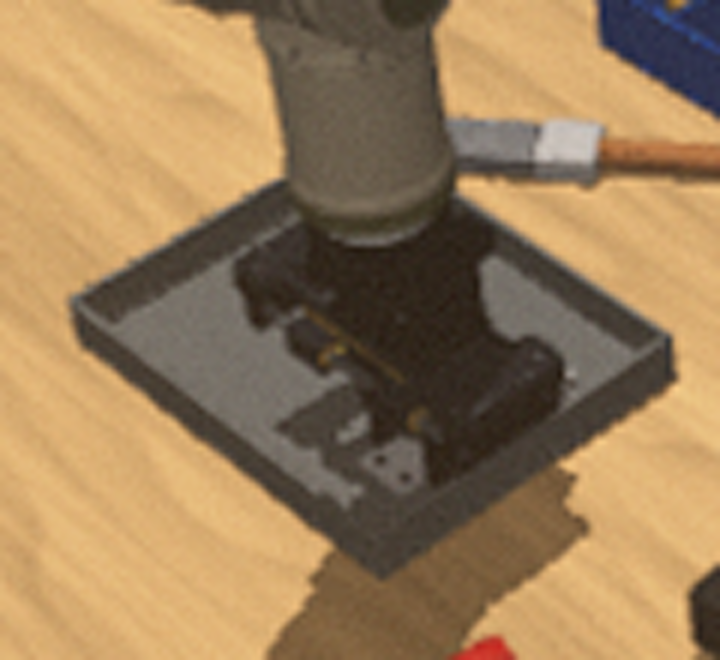

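Request:
{"op": "drive_tool", "data": {"motion": [[0.1,0,0,0],[0.15,0,0,0],[0.15,0,0,0],[0.15,0,0,0]]}}

```text
time: 32.18
ee_pos: [0.4978, 0.2544, 0.0042]
eef_rot: [-0.006, 0.707, 0.006, 0.707]
ft_force: [0.0, 0.3, -1.1]
width: 0.0354
```

Request:
{"op": "drive_tool", "data": {"motion": [[0,0,0,0],[0,0,0,0],[0,0,0,0],[0,0,0,0],[0,0,0,0]], "grip": 115, "force": 5}}

```text
time: 32.6
ee_pos: [0.4978, 0.2545, 0.0043]
eef_rot: [-0.006, 0.707, 0.006, 0.707]
ft_force: [0.2, -0.1, -0.3]
width: 0.0471
```

Request:
{"op": "drive_tool", "data": {"motion": [[-0.5,0,0,0],[-1.5,0,0,0],[-4,0,0,0],[-8,0,0,0],[-12,0,0,0],[-15,0,0,0],[-18,-4,0,0],[-18,-8,0,0],[-18,-8,0,0]]}}

```text
time: 33.35
ee_pos: [0.5012, 0.1674, 0.1876]
eef_rot: [-0.003, 0.706, 0.004, 0.709]
ft_force: [1.2, -1.4, -0.4]
width: 0.048
```

```bash
python3 - <<'E'
from h import *
s=st();im=snap('side','side21.png')
im2=snap('top','top21.png')
cv2.imwrite('pics/m21.png',np.hstack([im[60:320,100:400,::-1],im2[60:320,120:420,::-1]]))
E
```

```text
t 33.35 [0.5012 0.1674 0.1876] ytyaw 90.6 tilt [0.004 0.001] [ 1.2 -1.4 -0.4] w 0.0480 [-0.98  0.14  0.63  1.8  -0.09  1.23  1.25]
```

View pics/m21.png

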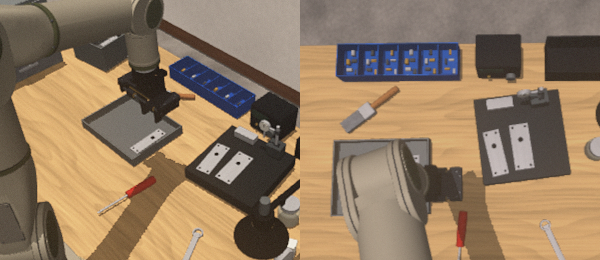

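```bash
python3 - <<'E'
from h import *
P=[onz('side',u,v,.052)[:2] for u,v in((340,211.3),(353.3,218.3),(331.3,241.8))]; print(np.round(P,3), 'centre',(P[0]+P[2])/2, np.linalg.norm(P[0]-P[1]),np.linalg.norm(P[2]-P[1]))
im=cv2.imread('pics/side21.png')[:,:,::-1]; covers(im,'side',(270,400,190,275))
im=cv2.imread('pics/top21.png')[:,:,::-1]; covers(im)
E
```

```text
[[ 0.679 -0.032]
 [ 0.685 -0.083]
 [ 0.567 -0.099]] centre [ 0.62284531 -0.06570057] 0.0508280981795391 0.11953094843651137
centre 618 -282  L 77 W 43 yaw 17.6
centre 610 -30  L 136 W 132 yaw 12.7
centre 599 10  L 132 W 49 yaw 13.5
centre 617 -64  L 132 W 56 yaw 8.0
```

Request:
{"op": "drive_tool", "data": {"motion": [[0,-1.5,0.7,0],[0,-4,1.7,-0.3],[0,-7,3,-0.6],[0,-10,4.3,-0.9],[0,-13,5.6,-1.2],[0,-16,6.9,-1.4],[0,-19,8.2,-1.4],[0,-21.5,9.2,-1.4],[0,-23.5,10,-1.4],[1,-24.2,10.4,-1.4],[3,-24.2,10.4,-1.4],[5,-24.2,10.4,-1.4],[7,-24.2,10.4,-1.4],[9,-24.2,10.4,-1.4],[10,-24.2,10.4,-1.4],[10,-24.2,10.4,-1.4],[10,-24.2,10.4,-1.4]], "grip": 255, "force": 30}}

```text
time: 34.87
ee_pos: [0.6072, -0.0648, 0.0841]
eef_rot: [-0.049, 0.706, 0.05, 0.705]
ft_force: [0.4, -0.5, 0.6]
width: 0.0004
```

```bash
python3 - <<'E'
from h import *
s=st();print(rel([.607,-.067,.053]))
E
```

```text
t 34.87 [ 0.6072 -0.0648  0.0841] ytyaw 98.0 tilt [-0.001  0.   ] [ 0.4 -0.5  0.6] w 0.0004 [-0.5   0.48  0.69  1.69 -0.34  1.09  2.  ]
[ 3.1104238  -0.21453383 -0.05085187]
```

Request:
{"op": "drive_tool", "data": {"motion": [[1,-0.1,0,0],[2,-0.2,0,0],[2.8,-0.2,0,0],[3.1,-0.2,0,0],[3.1,-0.2,0,0],[3.1,-0.2,0,0]]}}

```text
time: 35.37
ee_pos: [0.6076, -0.0677, 0.0531]
eef_rot: [-0.049, 0.705, 0.049, 0.705]
ft_force: [0.3, 0.3, -0.2]
width: 0.0005
```

Request:
{"op": "drive_tool", "data": {"motion": [[0.1,0,0,0],[0.2,0,0,0],[0.2,0,0,0],[0.2,0,0,0]]}}

```text
time: 35.7
ee_pos: [0.6077, -0.0676, 0.0514]
eef_rot: [-0.049, 0.705, 0.049, 0.705]
ft_force: [-1.1, -0.2, 0.2]
width: 0.0004
```

Request:
{"op": "drive_tool", "data": {"motion": [[0.1,0,0,0],[0.1,0,0,0],[0.1,0,0,0]]}}

```text
time: 35.95
ee_pos: [0.608, -0.0677, 0.0511]
eef_rot: [-0.049, 0.705, 0.049, 0.706]
ft_force: [-2.5, 1.1, 7.9]
width: 0.0006
```

Request:
{"op": "drive_tool", "data": {"motion": [[0.06,0,-0.2,0],[0.06,0,-0.5,0],[0.06,0,-0.9,0],[0.06,0,-1.3,0],[0.06,0,-1.7,0],[0.06,0,-2.1,0],[0.06,0,-2.5,0],[0.06,0,-2.9,0],[0.06,0,-3.3,0],[0.06,0,-3.7,0],[0.06,0,-4,0],[0.06,0,-4,0]]}}

```text
time: 36.95
ee_pos: [0.5692, -0.0734, 0.051]
eef_rot: [-0.049, 0.704, 0.049, 0.707]
ft_force: [-0.1, -0.7, 9.6]
width: 0.0006
```

Request:
{"op": "drive_tool", "data": {"motion": [[0.0,0,-0.2,0],[0,0,-0.5,0],[0,0,-0.9,0],[0,0,-1.3,0],[0,0,-1.7,0],[0,0,-2.1,0],[0,0,-2.5,0],[0,0,-2.9,0],[0,0,-3.3,0],[0,0,-3.6,0],[0,0,-3.6,0],[0,0,-3.6,0]]}}

```text
time: 37.95
ee_pos: [0.5336, -0.0784, 0.051]
eef_rot: [-0.049, 0.704, 0.049, 0.706]
ft_force: [-1.1, -0.1, 11.6]
width: 0.0007
```

```bash
python3 - <<'E'
from h import *
s=st();im=snap('side','side22.png')
cv2.imwrite('pics/z22.png',cv2.resize(im[190:290,280:390,::-1],None,fx=6,fy=6,interpolation=cv2.INTER_CUBIC))
E
```

```text
t 37.95 [ 0.5336 -0.0784  0.051 ] ytyaw 98.0 tilt [0.003 0.   ] [-1.1 -0.1 11.6] w 0.0007 [-0.54  0.37  0.71  1.91 -0.29  0.97  2.02]
```

View pics/z22.png

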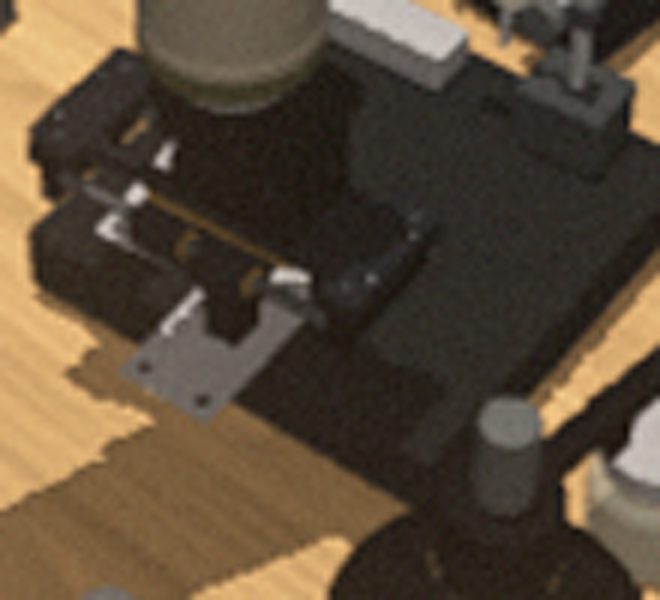

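Request:
{"op": "drive_tool", "data": {"motion": [[-0.3,0,0,0],[-1,0,0,0],[-3,0,0,0],[-6,0,0,0],[-6,0,-1.5,0],[-6,0,-3,0],[-6,0,-3,0],[-6,0,-3,0],[-6,0,-3,0]], "grip": 60}}

```text
time: 38.75
ee_pos: [0.5031, -0.0821, 0.1099]
eef_rot: [-0.049, 0.705, 0.049, 0.706]
ft_force: [-0.3, 0.7, 0.7]
width: 0.0527
```

```bash
python3 - <<'E'
from h import *
s=st();print(rel([.504,-.083,.0455]));im=snap('side','side23.png')
cv2.imwrite('pics/z23.png',cv2.resize(im[170:290,270:400,::-1],None,fx=5,fy=5,interpolation=cv2.INTER_CUBIC))
im=snap('top','top23.png')
cv2.imwrite('pics/t23.png',cv2.resize(im[130:290,270:430,::-1],None,fx=3.5,fy=3.5,interpolation=cv2.INTER_CUBIC))
E
```

```text
t 38.75 [ 0.5031 -0.0821  0.1099] ytyaw 98.0 tilt [0.001 0.   ] [-0.3  0.7  0.7] w 0.0527 [-0.62  0.21  0.77  1.93 -0.17  1.06  1.93]
[ 6.43789802 -0.10321897  0.07309835]
```

View pics/z23.png

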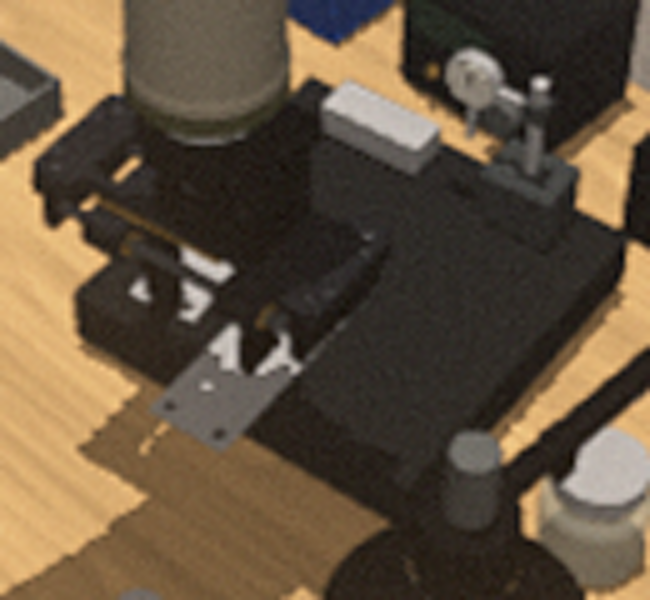

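View pics/t23.png

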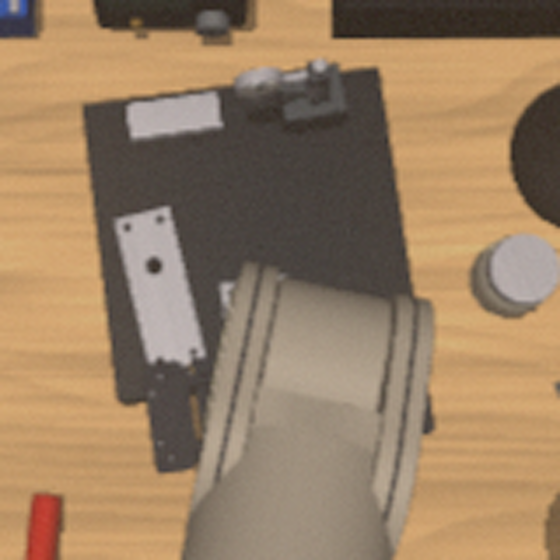

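Request:
{"op": "drive_tool", "data": {"motion": [[2,0,0,0],[3,0,0,0],[3,0,0,0],[3,0,0,0],[3,0,0,0],[3,0,0,0]], "grip": 50}}

```text
time: 39.35
ee_pos: [0.5031, -0.0825, 0.0802]
eef_rot: [-0.049, 0.705, 0.049, 0.706]
ft_force: [-0.1, 0.5, -0.7]
width: 0.0702
```

```bash
python3 - <<'E'
from h import *
s=st();print(onz('side',300.4,251.4,.051),onz('side',314,260,.051));im=snap('side','side24.png')
cv2.imwrite('pics/z24.png',cv2.resize(im[190:290,280:390,::-1],None,fx=6,fy=6,interpolation=cv2.INTER_CUBIC))
E
```

```text
t 39.35 [ 0.5031 -0.0825  0.0802] ytyaw 98.0 tilt [0.001 0.   ] [-0.1  0.5 -0.7] w 0.0702 [-0.6   0.26  0.76  1.96 -0.21  1.    1.97]
[ 0.47763657 -0.05873471  0.051     ] [ 0.48253605 -0.10959899  0.051     ]
```

View pics/z24.png

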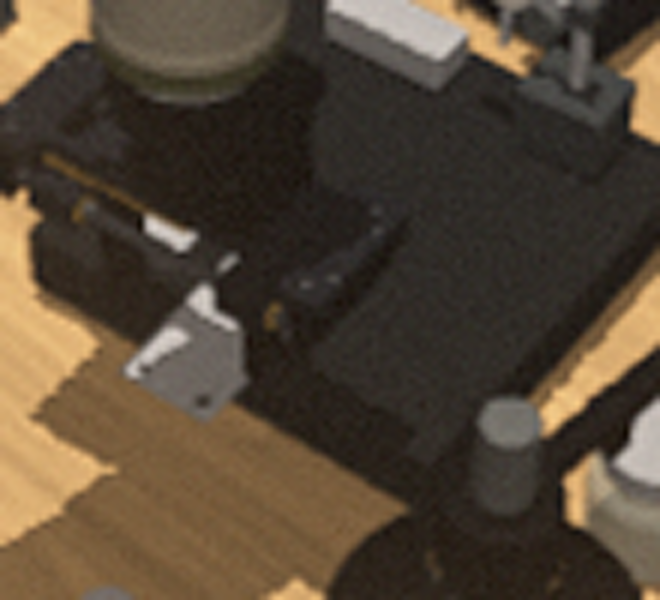

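Request:
{"op": "drive_tool", "data": {"motion": [[1,0,0,0],[2,0,0,0],[2.8,0,0,0],[3.2,0,0,0],[3.35,0,0,0],[3.35,0,0,0],[3.35,0,0,0]]}}

```text
time: 39.98
ee_pos: [0.5027, -0.0825, 0.0461]
eef_rot: [-0.049, 0.705, 0.049, 0.705]
ft_force: [0.3, -0.4, 0.7]
width: 0.0699
```

Request:
{"op": "drive_tool", "data": {"motion": [[0,0,0,0],[0,0,0,0],[0,0,0,0],[0,0,0,0],[0,0,0,0],[0,0,0,0],[0,0,0,0],[0,0,0,0]], "grip": 255, "force": 50}}

```text
time: 40.65
ee_pos: [0.5028, -0.0824, 0.0462]
eef_rot: [-0.049, 0.705, 0.049, 0.705]
ft_force: [0.0, 0.9, 1.1]
width: 0.0518
```

Request:
{"op": "drive_tool", "data": {"motion": [[-0.3,0,0,0],[-0.8,0,0,0],[-1.5,0,0,0],[-2.5,0,0,0],[-3.5,0,0,0],[-5,0,0,0],[-7,0,0,0],[-10,0,0,0],[-13,0,0,0],[-15,0,0,0],[-15,0,0,0],[-15,0,0,0]]}}

```text
time: 41.65
ee_pos: [0.5033, -0.0824, 0.1976]
eef_rot: [-0.049, 0.704, 0.05, 0.706]
ft_force: [0.0, -0.7, -1.3]
width: 0.0513
```

```bash
python3 - <<'E'
from h import *
s=st();im=snap('side','side25.png')
im2=snap('top','top25.png')
cv2.imwrite('pics/m25.png',np.hstack([im[60:320,100:400,::-1],im2[60:320,120:420,::-1]]))
E
```

```text
t 41.65 [ 0.5033 -0.0824  0.1976] ytyaw 98.0 tilt [0.003 0.001] [ 0.  -0.7 -1.3] w 0.0513 [-0.67  0.09  0.79  1.83 -0.07  1.25  1.86]
```

View pics/m25.png

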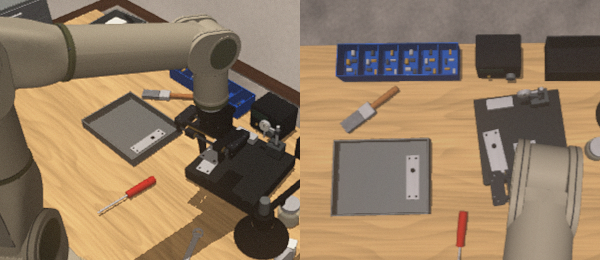

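```bash
python3 - <<'E'
from h import *
im2=cv2.imread('pics/top25.png')[:,:,::-1]
covers(im2,'top',(155,249,202,272),.007,165)
cv2.imwrite('pics/t25.png',cv2.resize(im2[190:285,140:265,::-1],None,fx=6,fy=6,interpolation=cv2.INTER_CUBIC))
E
```

```text
centre 535 256  L 127 W 35 yaw 1.4
```

View pics/t25.png

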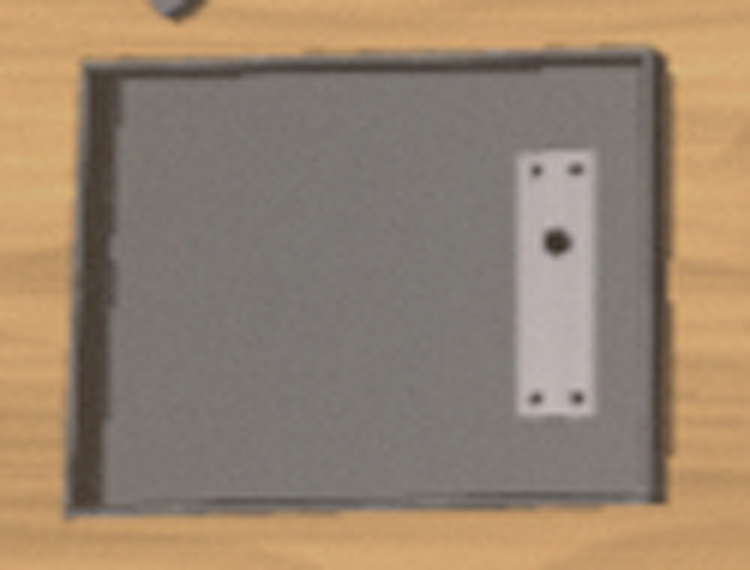

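Request:
{"op": "drive_tool", "data": {"motion": [[0,1,0.1,0],[0,2.5,0.3,0.1],[0,4.5,0.5,0.2],[0,7,0.8,0.4],[0,9.5,1.1,0.6],[0,12,1.4,0.8],[0,15,1.7,1],[0,18,2.1,1.2],[0,21,2.4,1.4],[0,24,2.8,1.4],[0,27,3.1,1.4],[0,30,3.5,1.4],[0,33,3.8,1.4],[0,36,4.2,1.4],[0,38.5,4.5,1.4],[0,40.5,4.7,1.4],[0,41.5,4.8,1.4],[0,41.5,4.8,1.4],[0,41.5,4.8,1.4]]}}

```text
time: 43.33
ee_pos: [0.4922, 0.3345, 0.1954]
eef_rot: [-0.007, 0.707, 0.006, 0.707]
ft_force: [-0.5, -1.2, -1.7]
width: 0.0511
```

```bash
python3 - <<'E'
from h import *
s=st();print(rel([.493,.335,.0055]));im=snap('side','side26.png')
im2=snap('top','top26.png')
cv2.imwrite('pics/m26.png',np.hstack([im[60:320,100:400,::-1],im2[60:320,120:420,::-1]]))
E
```

```text
t 43.33 [0.4922 0.3345 0.1954] ytyaw 91.0 tilt [-0.001 -0.002] [-0.5 -1.2 -1.7] w 0.0511 [-1.08  0.3   0.49  1.6  -0.15  1.28  1.03]
[18.98721581  0.08048408  0.09359447]
```

View pics/m26.png

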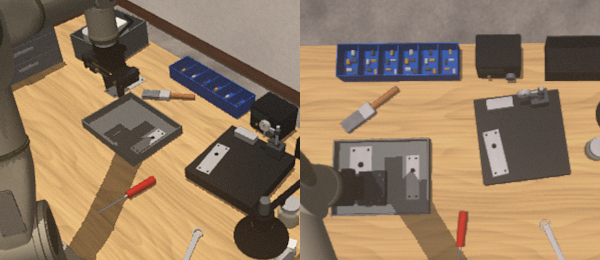

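Tray unmoved; descend.

Request:
{"op": "drive_tool", "data": {"motion": [[1.5,0,0,0],[4,0,0,0],[7,0,0,0],[10,0,0,0],[13,0,0,0],[15,0,0,0],[16.5,0,0,0],[17.5,0,0,0],[18,0,0,0],[18.3,0,0,0],[18.6,0,0,0],[18.8,0,0,0],[18.8,0,0,0],[18.8,0,0,0]]}}

```text
time: 44.6
ee_pos: [0.4927, 0.3355, 0.0087]
eef_rot: [-0.006, 0.707, 0.006, 0.707]
ft_force: [0.1, 0.3, -1.7]
width: 0.0511
```

Request:
{"op": "drive_tool", "data": {"motion": [[0.1,0,0,0],[0.2,0,0,0],[0.2,0,0,0],[0.2,0,0,0],[0.2,0,0,0]]}}

```text
time: 45.02
ee_pos: [0.4925, 0.3353, 0.0062]
eef_rot: [-0.006, 0.707, 0.006, 0.707]
ft_force: [0.1, -0.1, -0.8]
width: 0.051
```

Request:
{"op": "drive_tool", "data": {"motion": [[0.1,0,0,0],[0.2,0,0,0],[0.2,0,0,0],[0.2,0,0,0]]}}

```text
time: 45.35
ee_pos: [0.4925, 0.3352, 0.0041]
eef_rot: [-0.006, 0.707, 0.006, 0.707]
ft_force: [-0.3, -0.3, -1.4]
width: 0.0509
```

Request:
{"op": "drive_tool", "data": {"motion": [[0,0,0,0],[0,0,0,0],[0,0,0,0],[0,0,0,0],[0,0,0,0]], "grip": 74, "force": 5}}

```text
time: 45.77
ee_pos: [0.4926, 0.3353, 0.0042]
eef_rot: [-0.006, 0.707, 0.006, 0.707]
ft_force: [0.6, 1.0, -0.0]
width: 0.0614
```

Request:
{"op": "drive_tool", "data": {"motion": [[-0.5,0,0,0],[-1.5,0,0,0],[-4,0,0,0],[-8,0,0,0],[-12,0,0,0],[-15,0,0,0],[-18,-4,0,0],[-18,-8,0,0],[-18,-12,0,0],[-18,-16,0,0],[-18,-16,0,0]]}}

```text
time: 46.68
ee_pos: [0.4964, 0.1664, 0.1858]
eef_rot: [-0.003, 0.707, 0.002, 0.708]
ft_force: [0.8, -0.5, 0.6]
width: 0.062
```

```bash
python3 - <<'E'
from h import *
s=st();print(rel([.589,.007,.08]));im=snap('side','side27.png')
im2=snap('top','top27.png');covers(im2)
cv2.imwrite('pics/m27.png',np.hstack([im[60:320,100:400,::-1],im2[60:320,120:420,::-1]]))
cv2.imwrite('pics/z27.png',cv2.resize(im[190:290,280:390,::-1],None,fx=6,fy=6,interpolation=cv2.INTER_CUBIC))
E
```

```text
t 46.68 [0.4964 0.1664 0.1858] ytyaw 90.4 tilt [ 0.001 -0.   ] [ 0.8 -0.5  0.6] w 0.0620 [-0.95  0.13  0.59  1.81 -0.08  1.23  1.24]
[ 10.59530876 -16.00815952   9.12999638]
centre 599 10  L 132 W 49 yaw 13.5
```

View pics/m27.png

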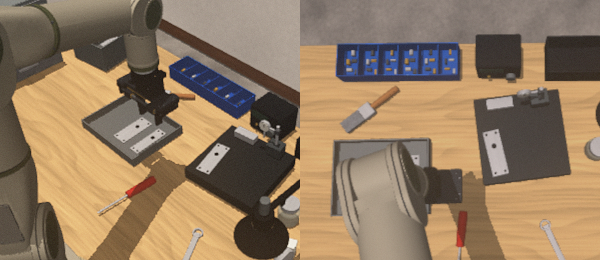

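View pics/z27.png

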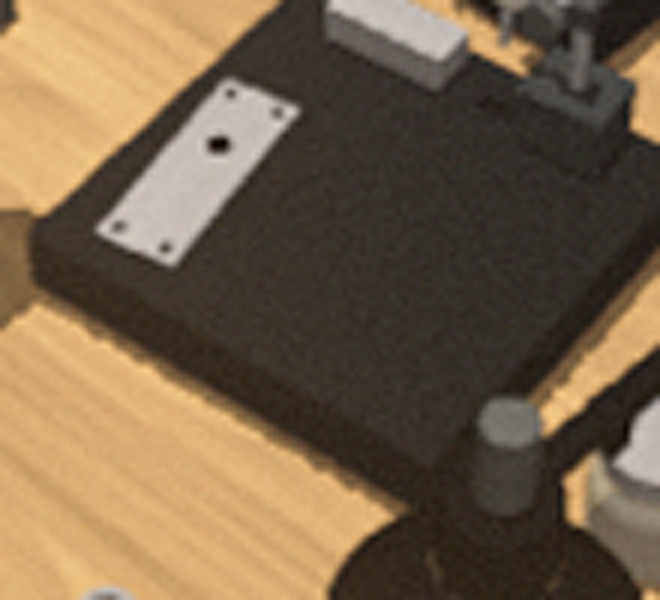

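Request:
{"op": "drive_tool", "data": {"motion": [[0,-1.5,0.8,-0.2],[0,-4,2.1,-0.5],[0,-7,3.7,-1],[0,-10,5.3,-1.5],[0,-13,6.9,-2],[0,-15.5,8.3,-2.5],[0,-17,9.1,-2.5],[1,-17,9.1,-2.5],[3,-17,9.1,-2.5],[5,-17,9.1,-2.5],[7,-17,9.1,-2.5],[9,-17,9.1,-2.5],[10,-17,9.1,-2.5],[10,-17,9.1,-2.5],[10,-17,9.1,-2.5]], "grip": 255, "force": 30}}

```text
time: 48.03
ee_pos: [0.5892, 0.008, 0.0843]
eef_rot: [-0.083, 0.702, 0.084, 0.702]
ft_force: [0.4, -0.9, -0.8]
width: 0.0005
```

```bash
python3 - <<'E'
from h import *
s=st();print(rel([.589,.0075,.053]))
P=[onz('side',280+u/6,190+v/6,.052)[:2] for u,v in((222,75),(302,107),(178,268),(95,232))]; print(np.round(P,3), 'centre',np.mean(P,0))
E
```

```text
t 48.03 [0.5892 0.008  0.0843] ytyaw 103.6 tilt [-0.001  0.   ] [ 0.4 -0.9 -0.8] w 0.0005 [-0.6   0.42  0.63  1.74 -0.28  1.07  1.93]
[ 3.12572221 -0.04139086 -0.0243955 ]
[[ 0.657  0.048]
 [ 0.669  0.   ]
 [ 0.542 -0.033]
 [ 0.53   0.015]] centre [0.59948195 0.00756111]
```

Request:
{"op": "drive_tool", "data": {"motion": [[1,-0.1,0,0],[2,-0.1,0,0],[2.8,-0.1,0,0],[3.1,-0.1,0,0],[3.1,-0.1,0,0],[3.1,-0.1,0,0]]}}

```text
time: 48.53
ee_pos: [0.5894, 0.0058, 0.053]
eef_rot: [-0.083, 0.702, 0.083, 0.702]
ft_force: [0.6, -0.0, 0.2]
width: 0.0003
```

Request:
{"op": "drive_tool", "data": {"motion": [[0.1,0,0,0],[0.2,0,0,0],[0.2,0,0,0],[0.2,0,0,0]]}}

```text
time: 48.87
ee_pos: [0.5895, 0.0059, 0.0513]
eef_rot: [-0.083, 0.702, 0.083, 0.702]
ft_force: [-0.7, 0.4, -0.3]
width: 0.0006
```

Request:
{"op": "drive_tool", "data": {"motion": [[0.1,0,0,0],[0.1,0,0,0],[0.1,0,0,0]]}}

```text
time: 49.12
ee_pos: [0.5897, 0.0059, 0.051]
eef_rot: [-0.083, 0.702, 0.083, 0.702]
ft_force: [-3.0, 0.5, 8.7]
width: 0.0006
```

Request:
{"op": "drive_tool", "data": {"motion": [[0.06,0,-0.2,0],[0.06,0,-0.5,0],[0.06,0,-0.9,0],[0.06,0,-1.3,0],[0.06,0,-1.7,0],[0.06,0,-2.1,0],[0.06,0,-2.5,0],[0.06,0,-2.9,0],[0.06,0,-3.3,0],[0.06,0,-3.5,0],[0.06,0,-3.5,0]]}}

```text
time: 50.03
ee_pos: [0.5568, -0.0022, 0.051]
eef_rot: [-0.083, 0.701, 0.083, 0.703]
ft_force: [0.0, 0.3, 9.0]
width: 0.0005
```

Request:
{"op": "drive_tool", "data": {"motion": [[0.0,0,-0.2,0],[0,0,-0.5,0],[0,0,-0.9,0],[0,0,-1.3,0],[0,0,-1.7,0],[0,0,-2.1,0],[0,0,-2.5,0],[0,0,-2.8,0],[0,0,-3.0,0],[0,0,-3.0,0],[0,0,-3,0]]}}

```text
time: 50.95
ee_pos: [0.5278, -0.0091, 0.051]
eef_rot: [-0.083, 0.701, 0.083, 0.703]
ft_force: [-0.6, 0.2, 10.2]
width: 0.0004
```

Request:
{"op": "drive_tool", "data": {"motion": [[-0.3,0,0,0],[-1,0,0,0],[-3,0,0,0],[-6,0,0,0],[-6,0,-1.5,0],[-6,0,-3,0],[-6,0,-3,0],[-6,0,-3,0],[-6,0,-3,0],[-6,0,-3,0],[-6,0,-3,0]], "grip": 70}}

```text
time: 51.87
ee_pos: [0.4974, -0.0161, 0.1094]
eef_rot: [-0.083, 0.702, 0.083, 0.702]
ft_force: [-0.2, -0.3, 0.4]
width: 0.0607
```

```bash
python3 - <<'E'
from h import *
s=st();im=snap('side','side28.png')
cv2.imwrite('pics/z28.png',cv2.resize(im[170:290,260:390,::-1],None,fx=5,fy=5,interpolation=cv2.INTER_CUBIC))
E
```

```text
t 51.87 [ 0.4974 -0.0161  0.1094] ytyaw 103.5 tilt [-0. -0.] [-0.2 -0.3  0.4] w 0.0607 [-0.69  0.17  0.69  1.96 -0.12  1.06  1.86]
```

View pics/z28.png

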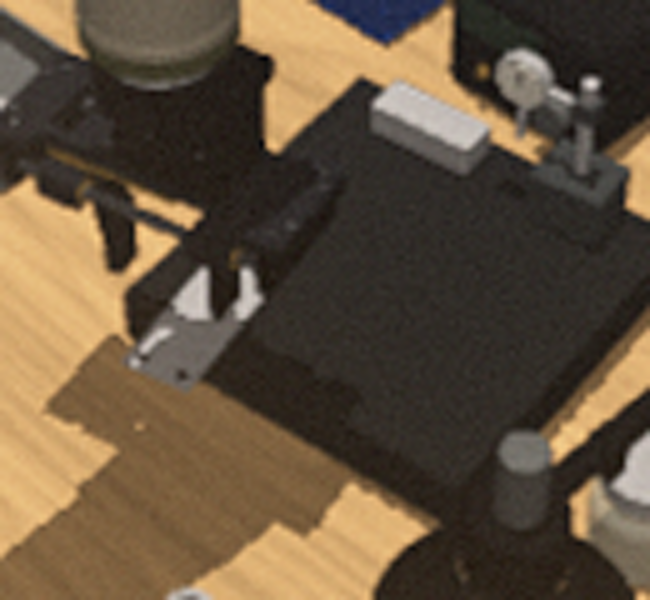

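```bash
python3 - <<'E'
from h import *
a=onz('side',285.4,242,.051);b=onz('side',297.4,247.6,.051);print(a,b,(a+b)/2)
m=(a+b)[:2]/2; g=m+.031*np.array([.972,.233]); print(g, rel([*g,.0465]))
E
```

```text
[ 0.47180516 -0.00080492  0.051     ] [ 0.48157533 -0.04206587  0.051     ] [ 0.47669024 -0.0214354   0.051     ]
[ 0.50682224 -0.0142124 ] [ 6.28791034 -0.0244042   0.97446564]
```

Request:
{"op": "drive_tool", "data": {"motion": [[1,0,0.3,0],[3,0,0.3,0],[4.5,0,0.3,0],[5.5,0,0.3,0],[6,0,0.3,0],[6.25,0,0.3,0],[6.25,0,0.3,0],[6.25,0,0.3,0]]}}

```text
time: 52.58
ee_pos: [0.5002, -0.0156, 0.0474]
eef_rot: [-0.083, 0.702, 0.083, 0.702]
ft_force: [-0.8, -0.2, -0.4]
width: 0.0634
```

```bash
python3 - <<'E'
from h import *
s=st();im=snap('side','side29.png')
cv2.imwrite('pics/z29.png',cv2.resize(im[170:290,260:390,::-1],None,fx=5,fy=5,interpolation=cv2.INTER_CUBIC))
E
```

```text
t 52.58 [ 0.5002 -0.0156  0.0474] ytyaw 103.5 tilt [0. 0.] [-0.8 -0.2 -0.4] w 0.0634 [-0.65  0.28  0.66  2.   -0.21  0.93  1.93]
```

View pics/z29.png

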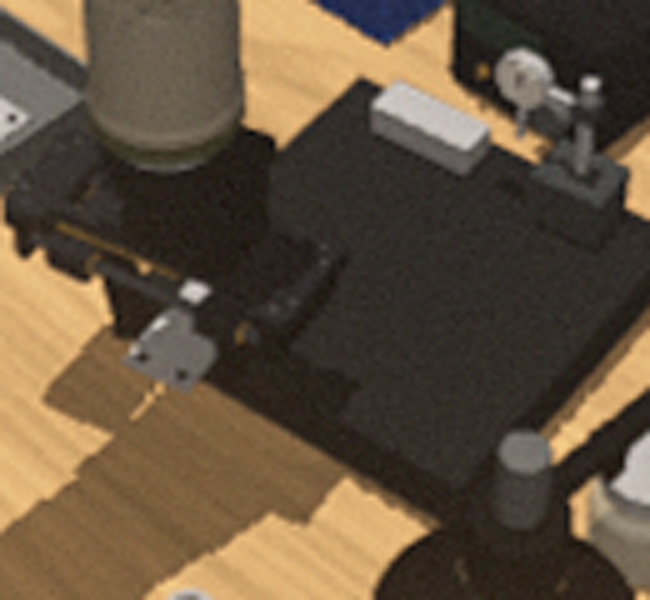

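Request:
{"op": "drive_tool", "data": {"motion": [[0.1,0,0,0],[0.1,0,0,0],[0.1,0,0,0],[0.1,0,0,0],[0.1,0,0,0],[0.1,0,0,0],[0.1,0,0,0],[0.1,0,0,0]], "grip": 255, "force": 50}}

```text
time: 53.3
ee_pos: [0.5002, -0.0154, 0.0462]
eef_rot: [-0.083, 0.702, 0.083, 0.702]
ft_force: [0.6, 1.0, 1.9]
width: 0.0435
```

Request:
{"op": "drive_tool", "data": {"motion": [[-0.3,0,0,0],[-0.8,0,0,0],[-1.5,0,0,0],[-2.5,0,0,0],[-3.5,0,0,0],[-5,0,0,0],[-7,0,0,0],[-10,0,0,0],[-13,0,0,0],[-15,0,0,0],[-15,0,0,0],[-15,0,0,0]]}}

```text
time: 54.3
ee_pos: [0.5006, -0.0156, 0.1976]
eef_rot: [-0.083, 0.701, 0.083, 0.703]
ft_force: [-0.0, 0.0, -1.6]
width: 0.0432
```

```bash
python3 - <<'E'
from h import *
s=st();im=snap('side','side30.png')
im2=snap('top','top30.png')
cv2.imwrite('pics/m30.png',np.hstack([im[60:320,100:400,::-1],im2[60:320,120:420,::-1]]))
covers(im2,'top',(155,249,202,272),.007,165)
cv2.imwrite('pics/t30.png',cv2.resize(im2[190:285,140:265,::-1],None,fx=6,fy=6,interpolation=cv2.INTER_CUBIC))
E
```

```text
t 54.30 [ 0.5006 -0.0156  0.1976] ytyaw 103.5 tilt [0.003 0.001] [-0.   0.  -1.6] w 0.0432 [-0.72  0.06  0.7   1.85 -0.04  1.24  1.79]
centre 533 337  L 127 W 50 yaw 2.0
centre 535 256  L 127 W 36 yaw 1.4
```

View pics/m30.png

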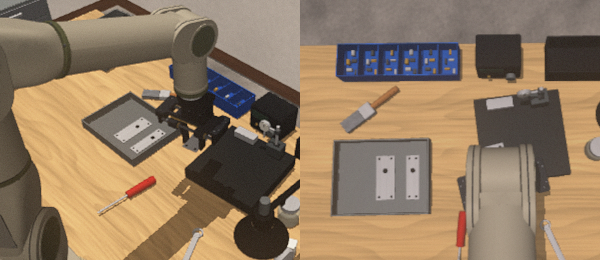

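View pics/t30.png

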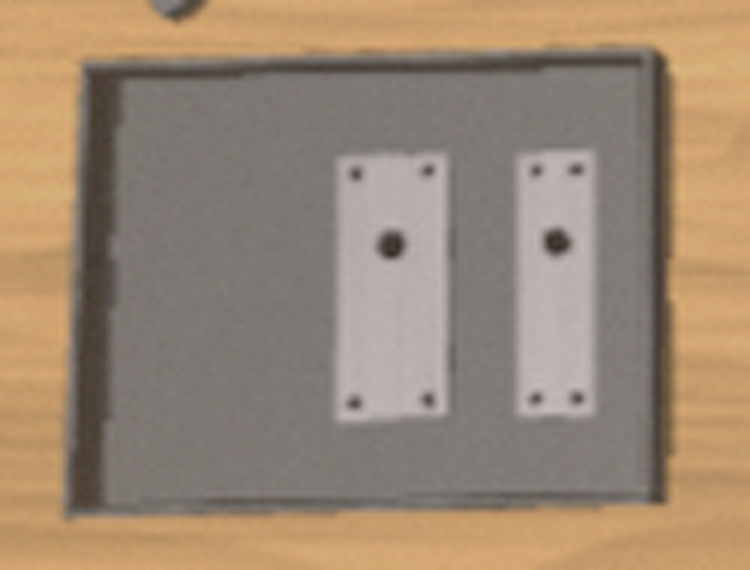

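Request:
{"op": "drive_tool", "data": {"motion": [[0,1,0.2,0],[0,2.5,0.6,0.2],[0,4.5,1,0.4],[0,7,1.6,0.7],[0,9.5,2.1,1],[0,12,2.7,1.3],[0,15,3.4,1.6],[0,18,4,1.9],[0,21,4.7,2.2],[0,24,5.4,2.45],[0,27,6.1,2.45],[0,30,6.8,2.45],[0,33,7.4,2.45],[0,36,8.1,2.45],[0,39,8.8,2.45],[0,41,9.2,2.45],[0,42.2,9.5,2.45],[0,42.2,9.5,2.45],[0,42.2,9.5,2.45]]}}

```text
time: 55.98
ee_pos: [0.4936, 0.4164, 0.1951]
eef_rot: [-0.008, 0.707, 0.007, 0.707]
ft_force: [-0.6, -0.7, -1.0]
width: 0.0432
```

```bash
python3 - <<'E'
from h import *
s=st();print(rel([.494,.417,.0055]));im=snap('side','side31.png')
im2=snap('top','top31.png')
cv2.imwrite('pics/m31.png',np.hstack([im[60:320,100:400,::-1],im2[60:320,120:420,::-1]]))
E
```

```text
t 55.98 [0.4936 0.4164 0.1951] ytyaw 91.2 tilt [-0.001 -0.002] [-0.6 -0.7 -1. ] w 0.0432 [-1.1   0.41  0.44  1.46 -0.18  1.31  0.95]
[18.95684708  0.09461484  0.0523534 ]
```

View pics/m31.png

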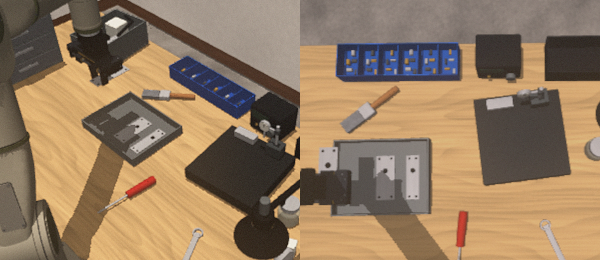

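Request:
{"op": "drive_tool", "data": {"motion": [[1.5,0,0,0],[4,0,0,0],[7,0,0,0],[10,0,0,0],[13,0,0,0],[15,0,0,0],[16.5,0,0,0],[17.5,0,0,0],[18,0,0,0],[18.3,0,0,0],[18.6,0,0,0],[18.8,0,0,0],[18.8,0,0,0],[18.8,0,0,0]]}}

```text
time: 57.25
ee_pos: [0.4941, 0.4172, 0.0086]
eef_rot: [-0.007, 0.707, 0.008, 0.707]
ft_force: [-0.1, -0.2, -0.3]
width: 0.0434
```

Request:
{"op": "drive_tool", "data": {"motion": [[0.1,0,0,0],[0.2,0,0,0],[0.3,0,0,0],[0.4,0,0,0],[0.4,0,0,0],[0.4,0,0,0]]}}

```text
time: 57.75
ee_pos: [0.4939, 0.417, 0.0041]
eef_rot: [-0.008, 0.707, 0.008, 0.707]
ft_force: [-0.9, -0.5, -0.2]
width: 0.0432
```

```bash
python3 - <<'E'
from h import *
s=st();im=snap('side','side32.png')
im2=snap('top','top32.png')
cv2.imwrite('pics/m32.png',cv2.resize(np.hstack([im[120:240,160:300,::-1],im2[180:300,120:260,::-1]]),None,fx=2.8,fy=2.8))
E
```

```text
t 57.75 [0.4939 0.417  0.0041] ytyaw 91.2 tilt [0. 0.] [-0.9 -0.5 -0.2] w 0.0432 [-1.06  0.6   0.38  1.62 -0.26  0.97  1.  ]
```

View pics/m32.png

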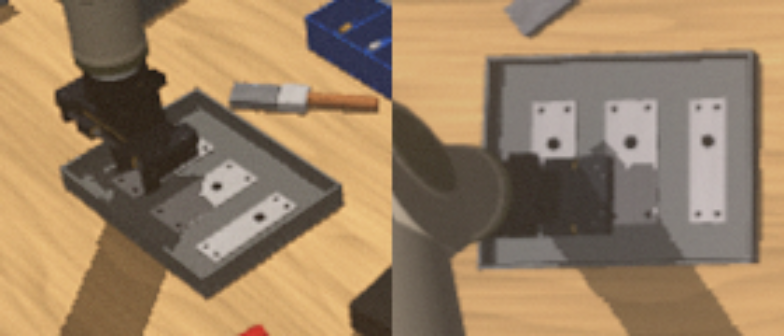

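Request:
{"op": "drive_tool", "data": {"motion": [[0,0,0,0],[0,0,0,0],[0,0,0,0],[0,0,0,0],[0,0,0,0]], "grip": 96, "force": 5}}

```text
time: 58.27
ee_pos: [0.494, 0.4169, 0.0041]
eef_rot: [-0.008, 0.707, 0.008, 0.707]
ft_force: [-0.2, -0.0, 0.1]
width: 0.0538
```

Request:
{"op": "drive_tool", "data": {"motion": [[-0.5,0,0,0],[-1.5,0,0,0],[-4,0,0,0],[-8,0,0,0],[-12,0,0,0],[-15,0,0,0],[-18,0,0,0],[-21,-4,0,0],[-24,-8,0,0],[-28,-12,0,0],[-32,-16,0,0],[-36,-20,0,0],[-40,-24,0,0],[-40,-28,0,0],[-40,-32,0,0],[-40,-36,0,0],[-40,-40,0,0],[-40,-40,0,0]]}}

```text
time: 59.77
ee_pos: [0.5017, 0.0293, 0.4038]
eef_rot: [-0.007, 0.706, 0.008, 0.708]
ft_force: [1.3, 0.3, -0.5]
width: 0.0543
```

```bash
python3 - <<'E'
from h import *
s=st();im=snap('side','side33.png')
im2=snap('top','top33.png')
covers(im2,'top',(155,249,202,272),.007,165)
cv2.imwrite('pics/m33.png',np.hstack([im[60:340,100:420,::-1],im2[60:340,120:520,::-1]]))
E
```

```text
t 59.77 [0.5017 0.0293 0.4038] ytyaw 91.2 tilt [0.002 0.002] [ 1.3  0.3 -0.5] w 0.0543 [-0.83 -0.    0.69  1.47  0.    1.67  1.45]
centre 533 337  L 128 W 50 yaw 2.0
centre 533 419  L 128 W 41 yaw 2.6
centre 571 217  L 134 W 15 yaw 1.2
centre 535 262  L 212 W 58 yaw 8.2
```

View pics/m33.png

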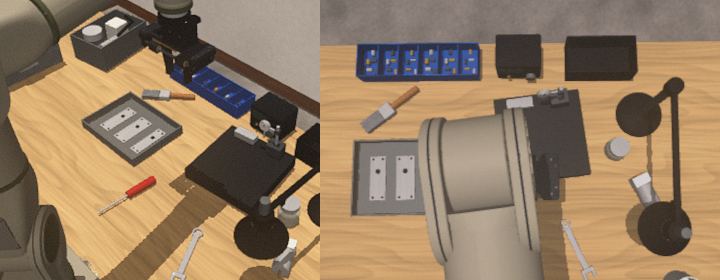

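```bash
python3 - <<'E'
from h import *
im2=cv2.imread('pics/top33.png');im=cv2.imread('pics/side33.png')
cv2.imwrite('pics/k33.png',np.hstack([cv2.resize(im2[260:330,440:520],None,fx=5,fy=5,interpolation=cv2.INTER_CUBIC),cv2.resize(im[235:305,320:400],None,fx=5,fy=5,interpolation=cv2.INTER_CUBIC)]))
E
```

```text
(no output)
```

View pics/k33.png

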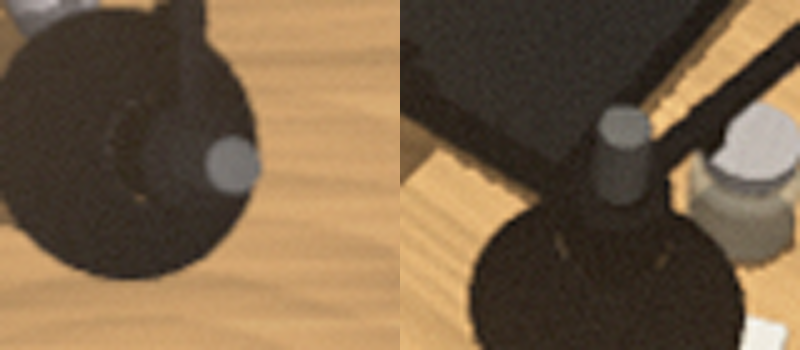

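```bash
python3 - <<'E'
from h import *
print(onz('top',440+232/5,260+164/5,.336),onz('side',320+224/5,235+126/5,.336))
st(); print(rel([.404,-.347,.40]))
E
```

```text
[ 0.39708831 -0.34556464  0.336     ] [ 0.39567304 -0.34704481  0.336     ]
t 59.87 [0.5022 0.0234 0.4049] ytyaw 90.6 tilt [0.004 0.001] [0.8 0.4 1.4] w 0.0540 [-0.82 -0.    0.69  1.47  0.    1.67  1.45]
[  0.40243566 -36.93675971 -10.19925859]
```

Request:
{"op": "drive_tool", "data": {"motion": [[0,-2,-0.6,0.2],[0,-5,-1.5,0.5],[0,-8,-2.4,0.8],[0,-11,-3.3,1.1],[0,-14,-4.2,1.4],[0,-17,-5.1,1.7],[0,-20,-6,2],[0,-23,-6.9,2.3],[0,-26,-7.8,2.6],[0,-29,-8.7,2.95],[0,-32,-9.6,2.95],[0,-34.5,-10.4,2.95],[0,-36.2,-10.9,2.95],[0,-36.2,-10.9,2.95],[0,-36.2,-10.9,2.95],[0,-36.2,-10.9,2.95]], "grip": 96}}

```text
time: 61.2
ee_pos: [0.401, -0.3322, 0.4023]
eef_rot: [0.083, 0.702, -0.083, 0.702]
ft_force: [0.2, 0.3, 0.7]
width: 0.054
```

```bash
python3 - <<'E'
from h import *
st(); print(rel([.401,-.347,.306])); im=snap('side','side34.png'); cv2.imwrite('pics/z34.png',cv2.resize(im[150:320,290:450,::-1],None,fx=3.5,fy=3.5))
E
```

```text
t 61.20 [ 0.401  -0.3322  0.4023] ytyaw 76.5 tilt [0.    0.001] [0.2 0.3 0.7] w 0.0540 [-0.47  0.07  1.16  1.44 -0.07  1.67  2.02]
[ 9.63182494 -1.44178739  0.35024147]
```

View pics/z34.png

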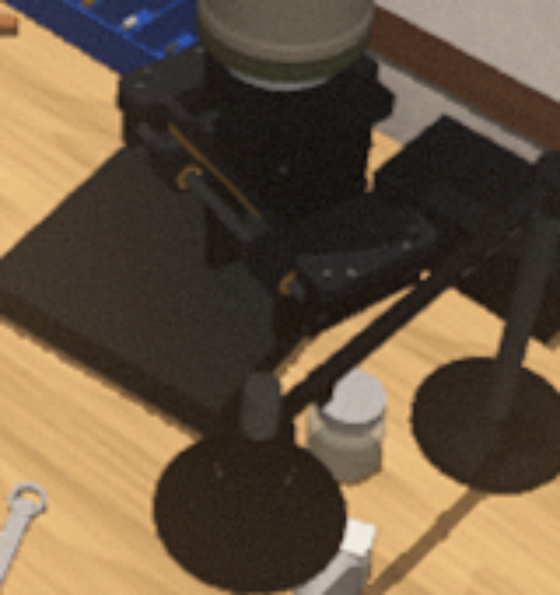

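Request:
{"op": "drive_tool", "data": {"motion": [[0,-0.7,0.2,0],[0,-1.4,0.35,0],[0,-1.4,0.35,0],[0,-1.4,0.35,0],[0,-1.4,0.35,0]]}}

```text
time: 61.67
ee_pos: [0.4015, -0.3463, 0.4023]
eef_rot: [0.083, 0.702, -0.083, 0.702]
ft_force: [0.3, 0.0, 0.1]
width: 0.0541
```

```bash
python3 - <<'E'
from h import *
st(); print(rel([.401,-.347,.306])); 
E
```

```text
t 61.67 [ 0.4015 -0.3463  0.4023] ytyaw 76.5 tilt [0. 0.] [0.3 0.  0.1] w 0.0541 [-0.41  0.13  1.18  1.42 -0.12  1.67  2.09]
[ 9.62819681 -0.0860275  -0.02742753]
```

Descend, check, then close.

Request:
{"op": "drive_tool", "data": {"motion": [[1.5,0,0,0],[3.5,0,0,0],[5.5,0,0,0],[7,0,0,0],[8,0,0,0],[9,0,0,0],[9.5,0,0,0],[9.5,0,0,0],[9.5,0,0,0]]}}

```text
time: 62.42
ee_pos: [0.4014, -0.347, 0.3077]
eef_rot: [0.083, 0.702, -0.083, 0.702]
ft_force: [-0.1, -0.5, -0.0]
width: 0.0541
```

```bash
python3 - <<'E'
from h import *
st(); im=snap('side','side35.png'); cv2.imwrite('pics/z35.png',cv2.resize(im[150:320,290:450,::-1],None,fx=3.5,fy=3.5))
E
```

```text
t 62.42 [ 0.4014 -0.347   0.3077] ytyaw 76.5 tilt [ 0. -0.] [-0.1 -0.5 -0. ] w 0.0541 [-0.42  0.13  1.17  1.61 -0.12  1.48  2.09]
```

View pics/z35.png

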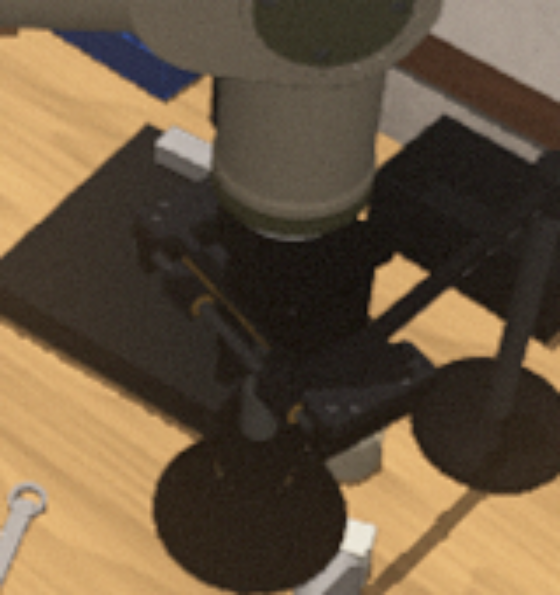

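Request:
{"op": "drive_tool", "data": {"motion": [[0,0,0,0],[0,0,0,0],[0,0,0,0],[0,0,0,0],[0,0,0,0],[0,0,0,0],[0,0,0,0],[0,0,0,0]], "grip": 255, "force": 12}}

```text
time: 63.13
ee_pos: [0.4013, -0.347, 0.3073]
eef_rot: [0.083, 0.702, -0.083, 0.702]
ft_force: [-0.1, -0.8, 0.0]
width: 0.0233
```

```bash
python3 - <<'E'
from h import *
s=st()
h=np.array([.724,-.3555]);p=s['ee_pos'][:2];d=p-h;print(np.hypot(*d))
th0=np.arctan2(d[1],-d[0]);print(th0)
M=R.from_quat(s['eef_rot']).as_matrix()
for k in range(1,27):
  th=th0+k*.05
  q=h+.3215*np.array([-np.cos(th),np.sin(th)])
  v=M.T@np.array([*(q-p),0]); print(k,round(th,2),q.round(3),(v*100).round(1)[1:])
E
```

```text
t 63.13 [ 0.4013 -0.347   0.3073] ytyaw 76.5 tilt [ 0. -0.] [-0.1 -0.8  0. ] w 0.0233 [-0.42  0.13  1.17  1.61 -0.12  1.48  2.09]
0.32285109617432967
0.026348276845909808
1 0.08 [ 0.403 -0.331] [ 1.6 -0.2]
2 0.13 [ 0.405 -0.315] [ 3.2 -0.4]
3 0.18 [ 0.407 -0.299] [ 4.8 -0.5]
4 0.23 [ 0.411 -0.283] [ 6.4 -0.6]
5 0.28 [ 0.415 -0.268] [ 8.  -0.5]
6 0.33 [ 0.419 -0.252] [ 9.6 -0.4]
7 0.38 [ 0.425 -0.237] [11.2 -0.3]
8 0.43 [ 0.431 -0.223] [12.8  0. ]
9 0.48 [ 0.438 -0.208] [14.4  0.4]
10 0.53 [ 0.446 -0.194] [15.9  0.8]
11 0.58 [ 0.454 -0.18 ] [17.5  1.3]
12 0.63 [ 0.464 -0.167] [19.   1.9]
13 0.68 [ 0.473 -0.154] [20.4  2.5]
14 0.73 [ 0.484 -0.142] [21.9  3.2]
15 0.78 [ 0.495 -0.13 ] [23.3  4. ]
16 0.83 [ 0.506 -0.119] [24.6  4.9]
17 0.88 [ 0.518 -0.108] [25.9  5.8]
18 0.93 [ 0.531 -0.098] [27.2  6.8]
19 0.98 [ 0.544 -0.089] [28.4  7.8]
20 1.03 [ 0.557 -0.08 ] [29.6  9. ]
21 1.08 [ 0.571 -0.073] [30.7 10.1]
22 1.13 [ 0.586 -0.065] [31.7 11.4]
23 1.18 [ 0.6   -0.059] [32.7 12.6]
24 1.23 [ 0.615 -0.053] [33.6 14. ]
25 1.28 [ 0.631 -0.048] [34.4 15.3]
26 1.33 [ 0.646 -0.044] [35.2 16.7]
```

Request:
{"op": "drive_tool", "data": {"motion": [[0,0.8,-0.1,0],[0,1.6,-0.2,0],[0,3.2,-0.4,0],[0,4.8,-0.5,0],[0,6.4,-0.6,0],[0,8,-0.5,0],[0,9.6,-0.4,0],[0,11.2,-0.3,0],[0,12.8,0,0],[0,14.4,0.4,0],[0,15.9,0.8,0],[0,17.5,1.3,0],[0,19,1.9,0],[0,20.4,2.5,0],[0,21.9,3.2,0],[0,23.3,4,0],[0,24.6,4.9,0],[0,25.9,5.8,0],[0,26.6,6.3,0],[0,27.2,6.8,0]]}}

```text
time: 64.8
ee_pos: [0.5316, -0.0975, 0.307]
eef_rot: [0.083, 0.702, -0.083, 0.702]
ft_force: [-3.3, -1.5, -0.7]
width: 0.0237
```

Request:
{"op": "drive_tool", "data": {"motion": [[0,0,0,0],[0,0,0,0]]}}

```text
time: 64.97
ee_pos: [0.531, -0.0979, 0.307]
eef_rot: [0.083, 0.702, -0.083, 0.702]
ft_force: [1.0, 0.3, -4.2]
width: 0.0233
```

```bash
python3 - <<'E'
from h import *
s=st()
h=np.array([.724,-.3555]);p=s['ee_pos'][:2];d=p-h;print(np.hypot(*d))
th0=np.arctan2(d[1],-d[0]);print(th0)
M=R.from_quat(s['eef_rot']).as_matrix()
for th in np.arange(.95,1.36,.05):
  q=h+.3215*np.array([-np.cos(th),np.sin(th)])
  v=M.T@np.array([*(q-p),0]); print(round(th,2),q.round(3),(v*100).round(1)[1:])
E
```

```text
t 64.97 [ 0.531  -0.0979  0.307 ] ytyaw 76.5 tilt [-0.  0.] [ 1.   0.3 -4.2] w 0.0233 [-0.71  0.13  0.9   1.59 -0.1   1.48  1.53]
0.321921001920973
0.9277846891484584
0.95 [ 0.537 -0.094] [0.5 0.5]
1.0 [ 0.55  -0.085] [1.7 1.6]
1.05 [ 0.564 -0.077] [2.8 2.7]
1.1 [ 0.578 -0.069] [3.9 3.9]
1.15 [ 0.593 -0.062] [4.9 5.2]
1.2 [ 0.608 -0.056] [5.9 6.5]
1.25 [ 0.623 -0.05 ] [6.8 7.8]
1.3 [ 0.638 -0.046] [7.6 9.2]
1.35 [ 0.654 -0.042] [ 8.3 10.6]
```

Request:
{"op": "drive_tool", "data": {"motion": [[0,0.5,0.5,0],[0,1.7,1.6,0],[0,2.8,2.7,0],[0,3.9,3.9,0],[0,4.9,5.2,0],[0,5.9,6.5,0],[0,6.8,7.8,0],[0,7.2,8.5,0],[0,7.6,9.2,0],[0,7.7,9.3,0],[0,7.7,9.3,0],[0,7.7,9.3,0],[0,7.7,9.3,0]]}}

```text
time: 66.05
ee_pos: [0.6389, -0.0464, 0.3071]
eef_rot: [0.083, 0.702, -0.084, 0.702]
ft_force: [2.8, -4.2, -8.0]
width: 0.0234
```

Request:
{"op": "drive_tool", "data": {"motion": [[0,0,0,0],[0,0,0,0],[0,0,0,0],[0,0,0,0],[0,0,0,0],[-1,0,0,0],[-3,0,0,0],[-6,0,0,0],[-10,0,0,0],[-14,0,0,0],[-14,5,-2,0],[-14,9,-4,0],[-14,13,-6,0],[-14,17,-8,0],[-14,21,-10,0],[-14,25,-12,0],[-14,29,-14,0],[-14,33,-16,0],[-14,37,-18,0],[-14,37,-18,0]], "grip": 96}}

```text
time: 67.72
ee_pos: [0.5492, 0.3595, 0.4482]
eef_rot: [0.083, 0.702, -0.082, 0.702]
ft_force: [1.0, 0.4, -0.4]
width: 0.0538
```

```bash
python3 - <<'E'
from h import *
st(); snap('side','side36.png'); im=snap('top','top36.png')
E
```

```text
t 67.72 [0.5492 0.3595 0.4482] ytyaw 76.6 tilt [0.    0.001] [ 1.   0.4 -0.4] w 0.0538 [-1.07  0.49  0.78  0.91 -0.35  1.86  0.88]
```

View pics/side36.png

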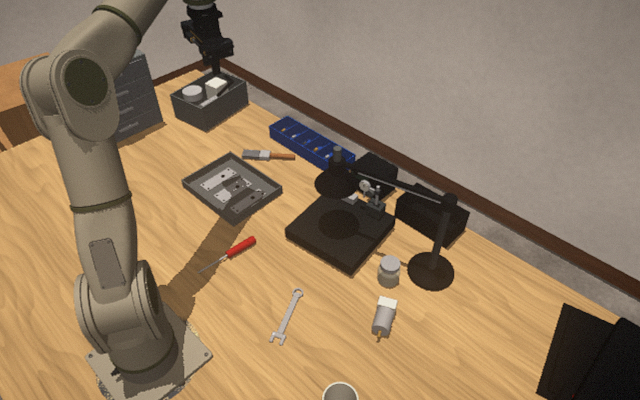

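View pics/top36.png

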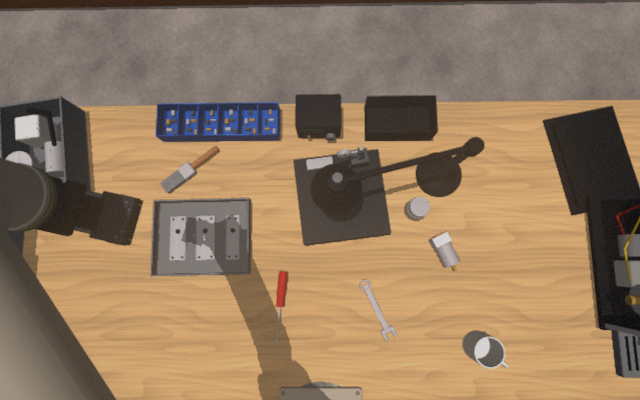

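```bash
python3 - <<'E'
from h import *
print('knob',onz('top',337.5,178,.336),onz('side',338,148,.336))
a=cv2.imread('pics/top4.png').astype(int);b=cv2.imread('pics/top36.png').astype(int)
a0=cv2.imread('pics/top0.png').astype(int)
def sh(n,x0,x1,y0,y1,A):
    p,_=cv2.phaseCorrelate(A[y0:y1,x0:x1].mean(2).astype(np.float32),b[y0:y1,x0:x1].mean(2).astype(np.float32)); print(n,np.round(p,2))
sh('jar',404,434,192,224,a0);sh('motor',426,464,228,274,a0);sh('block+ind',302,372,146,170,a0)
covers(b.astype(np.uint8)[:,:,::-1].copy(),'top',(155,249,202,272),.007,120)
r.close_job(); st()
E
```

```text
knob [ 0.63644202 -0.04763399  0.336     ] [ 0.63888024 -0.04951556  0.336     ]
jar [ 0.06 -0.14]
motor [0.06 0.08]
block+ind [ 0.02 -0.25]
centre 535 343  L 261 W 202 yaw -89.2
the job is handed in; nothing more can be done
the job is handed in; nothing more can be done
```

I swung the lamp clear, laid all three covers (A, B and C) in the parts tray one at a time, and swung the lamp back over the granite. The job was handed in at about 68 s.

**Moving the covers:** I slid each cover over the near edge of the granite with a fingertip (about 10 N), gripped it across its width, and let go with the fingertips on or just above the tray floor. The undersides were about 3–5 mm above it at release.

**Last checks:**
- **Covers:** all three are in the tray. A and B measured flat and square after release, and C did before B was placed. In the final pictures all three lie flat, separate and inside the walls. My last contour measurement merged with the tray because of the arm's shadow, so those final positions are by eye only.
- **Lamp:** the knob is at about (0.638, -0.048), as close to the granite centre (0.646, -0.069) as its swing allows. The cameras agree on this to about 2 mm.
- **Things left alone:** the jar, motor, steel block and indicator show shifts of 0.25 pixel or less from the first picture. I saw no tray movement during the run.

**Readings that disagreed:**
- **Fingertip height:** the fingertips touched about 20 mm lower than the stated tool offset implies. Contact on a cover and on the bench agreed, so I used the touched height.
- **Cover widths:** the grip widths read 2–3 mm narrower than the covers' stated widths.

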